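# Load a dish into the dish reader and latch its drawer

## Task

The dish reader's drawer stands open. Take the small petri dish lying on the front part of the desk, to the right of the reader, and set it flat in the round pocket of the drawer; then press the drawer in by its front until the push-push latch catches, feeling for the end and never forcing it against the stop or pushing with more than 18 N. Let go, make sure that the drawer stays in with the dish lying flat in its pocket, and leave the other things on the desk where they are.

Things in the scene. Friction and masses are not known exactly. Their poses are not given: they have to be found in the camera images.
- reader: the dish reader, a fixed light-grey desk instrument: low deck 164 mm wide (y), 200 deep (x), 56 high; on it, from 85 mm behind the deck's front face, a head 118 mm high above the desk, up to 150 wide, with a sloping dark panel. Origin: on the desk, middle of the lower edge of the deck's front face; x points into the reader (the way the drawer goes in), y to its left, z up.
- reader_mouth (a point): middle of the mouth in the deck's front face, 27 mm above the desk; mouth 124 mm wide, 8 to 46 mm above the desk. A push-push latch inside: pressed 5 mm past its resting place it catches; let go, the drawer comes back to that place and stays. Pressed so again it lets go. Not pressed far enough, the drawer comes all the way out. Axes as the reader's.
- drawer_front (a point): middle of the flat front of the drawer's nose, where to press; 27 mm above the desk, moves with the drawer; axes as the reader's (x = pressing direction). Nose: 117 wide, 36 high (9 to 45 mm above the desk), 22 thick. A spring pushes out with 2.5 N when fully out to 6 N near the latch, plus 0.5 N friction and 25 N per m/s of damping. Fully out, it stands 108 mm in front of the mouth.
- drawer_pocket (a point): centre of the floor of the drawer's round dish pocket, 56 mm behind the drawer's front, 16 mm above the desk; moves with the drawer; axes as the reader's. A ridge of 59 mm inner diameter, 4 mm high and 4 mm thick, runs in front of and behind the dish; left and right of it (y) are 35 mm wide finger gaps over the flat drawer plate (110 mm wide, its top 16 mm above the desk).
- reader_drawer (a joint): how far the drawer is pushed in, m: 0 = fully out, grows inwards. Latched it rests anywhere from 0.078 to 0.098: the latch is set differently on each reader, which is not listed and must be felt. 4 mm past the resting place a buffer spring is met and the resistance climbs about 6 N per mm; at a push of 12 N the latch has surely caught; 18 N is too much. Press at 20 mm/s or slower there.
- dish_center (a point): centre of the petri dish, 6 mm above its underside: a small round closed dish, 56 mm across (gripped it measures 52 mm) and 14 mm high, 16 g, lying flat. z points up.
- the_hand_tally: round white metal hand tally counter with a finger ring, 86 x 54 x 22 mm, stands on the desk to the right of the reader; a bystander; origin under its centre
- tweezers: steel tweezers, 127 mm long, 9 mm thick, lying behind the tally counter; a bystander; origin under the centre
- lab_timer: white box-shaped timer with three keys, 66 x 62 x 20 mm, on the desk to the left of the reader; a bystander; origin under its centre
- lens_tissue: flat blue booklet, 74 x 103 x 8 mm, on the front left part of the desk; a bystander; origin under its centre
- highlighter: marker pen, 117 mm long, 16 mm thick, lying at the front edge of the desk; a bystander; origin under its centre
Things that resemble listed ones, but are neither listed nor needed, are in the scene too. There is more than one size of the part that bears dish_center; the job needs the largest.

How it is judged:
On the way, in this order (a step that is already met when the one before it is completed fails the run):
1. the dish lies flat in the pocket of the open drawer and has been let go (horizontal distance between dish_center and drawer_pocket below 0.006 m and z of dish_center in the frame of drawer_pocket between 0.003 and 0.0085 m and angle between dish_center's own z axis and vertical below 0.1 rad and value of joint reader_drawer below 0.05 m and contact force between the fingers and dish below 0.05 N), for 0.2 s.
2. the drawer has been pressed in and stays in with nothing touching the reader from outside (value of joint reader_drawer above 0.075 m and contact force between each of the fingers, the arm and reader below 0.05 N), for 0.4 s.
At the end, for the whole second after the job is handed in: The drawer is latched in (pushed in more than 75 mm) and at rest with the hand off it, and the dish lies flat in the drawer's pocket, within 6 mm of its centre (all of step 2 and horizontal distance between dish_center and drawer_pocket below 0.006 m and z of dish_center in the frame of drawer_pocket between 0.003 and 0.0085 m and angle between dish_center's own z axis and vertical below 0.1 rad and velocity of joint reader_drawer between -0.003 and 0.003 m/s); the robot touches nothing.
It fails at once if the hand or the arm pushes the reader or its drawer with more than 18 N (contact force between any of the fingers, the arm and reader above 18 N).
It fails at once if another thing on the desk is moved by more than 30 mm (distance of any of the_hand_tally, tweezers, lab_timer, lens_tissue, highlighter from where it was at the start of the episode above 0.03 m).
It also fails if it takes over 54 s, if anything falls off the work surface, if the arm or the gripper's body presses on something with over 40 N, if the wrist force passes 120 N, or if a joint passes its speed limit or range.

## Robot

A 6-joint arm with a two-finger parallel gripper is mounted at the origin on a cart in front of the work surface, level with it; the furniture and walls round the work are solid. World frame = base frame: x ahead of the robot, y to its left, z up, the work surface at z = 0. Lengths are in m, angles in rad, forces in N, time in s.
With the tool pointing down it reaches from about 0.35 to 0.8 m from the base axis. Payload 7.3 kg.
Tool frame: the origin (TCP) lies between the finger pads; the fingertips stand 19 mm ahead of it and the grasp point (between the pads) is the TCP (arm.tip_extent is the distance from the TCP to the fingertips, in m); x points along the fingers, z is the direction in which the jaws open and shut, and the axes are right-handed (so a half turn about x gives the same grasp; the last joint's range is limited). The gripper opens to 85 mm and grips with 20 to 120 N. Pads are 22 mm wide; open, the fingers measure 114 mm over their backs; the gripper's body (76 mm by 85 mm) begins 54 mm behind the grasp point. The pads swing forward as they close: fully open they stand 13 mm farther back than shut.
Start: joints at [-1.451, 0.342, 1.524, -0, 1.275, -0.146], TCP at [0.138, -0.507, 0.25] pointing down, gripper open.
Joint ranges: [-2.53, 2.53], [-0.77, 2.02], [0.04, 2.7], [-1, 4.14], [0.28, 2.66], [-3.11, 3.11]. Speed limits (rad/s): [2.57, 2.57, 3.14, 3.14, 3.14, 3.14].

## Interface

Orientations are given as a unit quaternion [x, y, z, w].
In Python, from plant import arm gives the robot as it stands. The module is installed in compiled form; this text tells all that it offers.
- The arm moves only by the shell command python3 -m creep 'ROWS' [OPENING]. ROWS is JSON, a list of rows, each an object of numbers: "x", "y", "z": the shift along the tool's x, y, z in mm; "wx", "wy", "wz": the turn, a rotation vector about the tool's x, y, z in degrees. In form: [{"x": .., "y": .., "z": .., "wx": .., "wy": .., "wz": ..}, ...]. A call has 1 to 5 rows; each row is the pose to reach, as a shift and turn from the pose commanded when the call began, along the tool's axes at that moment; what a row does not reach only later rows make up. A row lasts 1/8 s, in which the tool goes at most 62.5 mm and 10.7 degrees, less where a joint would pass 70% of its speed; a pose out of reach is approached as far as the arm can. A call with a gripper value outside its range is refused whole. OPENING is the opening, from 0 (shut) to 1 (fully open), set as the call begins (- or left out, the last holds). The fingers move at their own pace and stop on an object; the grip force is fixed at half the most. Time passes only in rows, so rows that repeat a pose let the fingers close. It gives the time, the measured TCP pose, the force and the opening at its end, in the units of the state.
- arm.observe(): the state, without advancing time (a new reading comes with each control period).
- arm.get_image(name): name is "side" or "top"; returns a dict with "color" (480x640x3 uint8, red, green, blue), "range_z" (480x640 float32, m along the optical axis (not along the pixel's ray), 0 where there is no reading), "fx", "fy", "cx", "cy" (pixels), "R" (3x3) and "t" (3): a world point X has camera coordinates R X + t. Camera axes: x right, y down, z forward; pixel columns grow to the right and rows downward; lengths in m; the calibration is good to about 2 mm. A picture is of the moment at which its call begins.
- arm.finish_job(): hands the job in, once; it reports no verdict.
The state is a dict: "t": time; "qpos": joint angles; "dq": joint speeds; "tau": joint torques, N m; "ee_pos": TCP position; "eef_rot": TCP orientation; "wrist_force": force on the tool from outside, world axes, zero at the start; "moment": the same for the moment, N m; "width": finger opening in m.
Only numpy, scipy, OpenCV 4.12 (cv2) and the standard library are available. Lean on these libraries where they do the work, as an engineer would, in place of code of your own. Each camera call takes 0.05 s, during which the arm holds its last target.

## Working session

There is one attempt and no reset: what is moved stays moved. The work goes in short steps, Python scripts to look and compute and a shell command to move; the robot and the scene stay as the last step left them, time stands still between calls to the robot, and variables do not carry over. Pictures are saved under pics/ and viewed, and the job is handed in when it is done.

```bash
mkdir -p pics; ls; python3 - <<'E'
from plant import arm
import cv2,numpy as np
s=arm.observe()
print(s, arm.tip_extent)
for n in("side","top"):
    d=arm.get_image(n)
    cv2.imwrite(f"pics/{n}0.png",d["color"][:,:,::-1])
    np.savez(f"{n}0.npz",**d)
    print(n,d["fx"],d["cx"],d["cy"],d["R"],d["t"])
E
```

```text
pics
{'t': 0.0, 'qpos': array([-1.45098733e+00,  3.42714142e-01,  1.52503459e+00, -1.02446356e-05,
        1.27540552e+00, -1.45992524e-01]), 'dq': array([-1.03863067e-03, -1.51508726e-03,  2.57165874e-04, -9.23571914e-05,
        4.92066830e-04,  2.83711161e-03]), 'tau': array([-2.64379776e-05, -4.33675432e+01, -2.46012622e+01, -9.27284873e-05,
        7.79303868e-03,  1.80514070e-05]), 'ee_pos': array([ 0.13788474, -0.50617376,  0.24962426]), 'eef_rot': array([ 0.42972799,  0.56223399, -0.42894187,  0.56145852]), 'wrist_force': array([ 0.93069292,  0.16177698, -0.31636526]), 'moment': array([-0.00042933,  0.06251518, -0.0528678 ]), 'width': 0.08516225156742643} 0.019
side 532.0395102861886 317.9428088444287 227.13080600833726 [[ 0.86633443  0.4993932   0.00843064]
 [ 0.38634393 -0.65933079 -0.64499711]
 [-0.3165486   0.56204034 -0.7641385 ]] [-0.48015551 -0.18427229  1.42747417]
top 519.7557490546683 314.39670631246446 242.12770631068727 [[-0.0185987  -0.9994547  -0.02728345]
 [-0.99675565  0.02067193 -0.07778724]
 [ 0.07830882  0.02574819 -0.99659659]] [0.01907617 0.5421368  0.96582572]
```

View pics/top0.png

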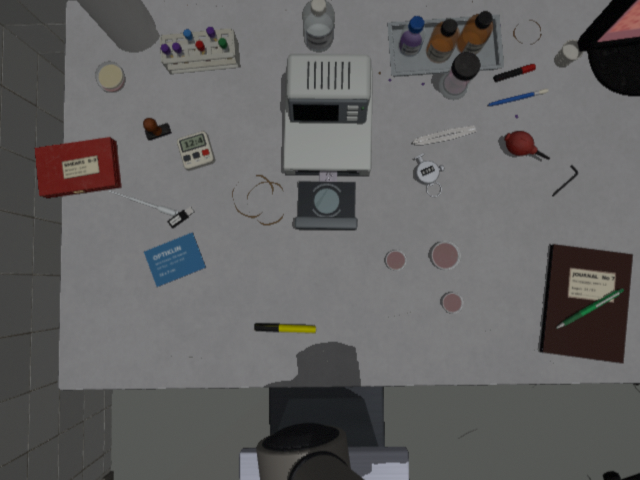

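View pics/side0.png

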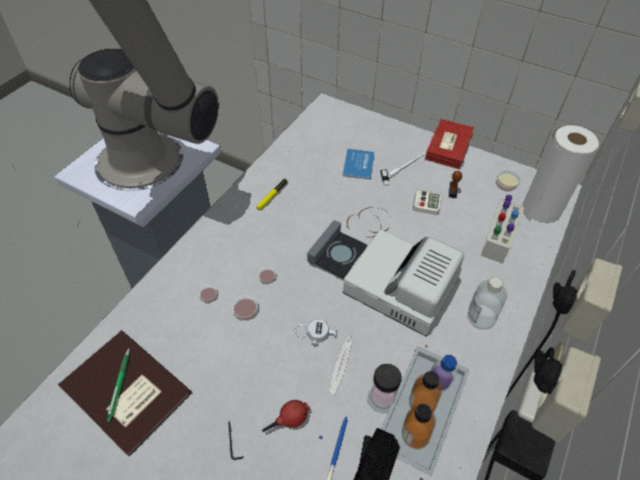

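Candidate dishes in the top view: (395,260), (445,256) and (452,302). The one at (445,256) looks largest, about 30 px or 56 mm across. I'll confirm that in an enlarged crop and measure it.

```bash
cat > h.py <<'E'
import numpy as np,cv2
class V:
    def __init__(s,d):
        s.R=np.array(d["R"]);s.t=np.array(d["t"]);s.fx=float(d["fx"]);s.fy=float(d["fy"]);s.cx=float(d["cx"]);s.cy=float(d["cy"]);s.c=-s.R.T@s.t;s.im=d["color"];s.rz=d["range_z"]
    def ray(s,u,v):
        r=s.R.T@np.array([(u-s.cx)/s.fx,(v-s.cy)/s.fy,1]);return r
    def plane(s,u,v,z):
        r=s.ray(u,v);return s.c+r*(z-s.c[2])/r[2]
    def proj(s,X):
        p=s.R@np.asarray(X)+s.t;return np.array([s.fx*p[0]/p[2]+s.cx,s.fy*p[1]/p[2]+s.cy])
    def pt(s,u,v):
        return s.c+s.ray(u,v)*s.rz[int(round(v)),int(round(u))]
def tri(a,pa,b,pb):
    r1=a.ray(*pa);r2=b.ray(*pb)
    k=np.linalg.lstsq(np.c_[r1,-r2],b.c-a.c,rcond=None)[0]
    p=a.c+r1*k[0];q=b.c+r2*k[1];return (p+q)/2,np.linalg.norm(p-q)
E
python3 - <<'E'
from h import *
T=V(np.load("top0.npz"));S=V(np.load("side0.npz"))
res={}
for n,v,roi in(("top",T,(370,235,480,325)),("side",S,(190,255,290,330))):
    x0,y0,x1,y1=roi
    c=v.im[y0:y1,x0:x1]; h=c[:,:,0].astype(int)-c[:,:,1]
    m=(h>18).astype(np.uint8); m=cv2.morphologyEx(m,cv2.MORPH_CLOSE,np.ones((5,5)))
    cs,_=cv2.findContours(m,cv2.RETR_EXTERNAL,cv2.CHAIN_APPROX_NONE)
    for k in cs:
        if cv2.contourArea(k)<60: continue
        (ex,ey),ax,an=cv2.fitEllipse(k); ex+=x0;ey+=y0
        print(n,ex,ey,ax,v.plane(ex,ey,.007),'diam mm',max(ax)/v.fx*np.linalg.norm((v.R@v.plane(ex,ey,.007)+v.t)[2])*1e3, 'depthpt',v.pt(ex,ey))
        res.setdefault(n,[]).append((max(ax),ex,ey))
a=max(res["top"]);b=max(res["side"]);print("tri",tri(T,a[1:],S,b[1:]))
cr=lambda v,x0,y0,x1,y1,f:cv2.resize(v.im[y0:y1,x0:x1,::-1],None,fx=f,fy=f,interpolation=cv2.INTER_CUBIC)
cv2.imwrite("pics/dish.png",cr(T,370,235,480,325,6))
cv2.imwrite("pics/drtop.png",cr(T,270,150,390,240,6))
cv2.imwrite("pics/drside.png",cr(S,290,200,410,290,6))
# depth along the drawer
for p in[(326,200),(326,223),(326,228),(327,150),(327,165),(305,205),(347,205)]: print(p,T.pt(*p))
E
```

```text
top 451.76168060302734 302.32311248779297 (15.268780708312988, 16.227027893066406) [ 0.4236599  -0.24961194  0.007     ] diam mm 30.77087493397573 depthpt [ 0.42370829 -0.24934033  0.00816565]
top 395.0773696899414 259.61727142333984 (15.148106575012207, 15.687663078308105) [ 0.50676358 -0.14503975  0.007     ] diam mm 30.025782309118156 depthpt [ 0.50658734 -0.14449816  0.01122268]
top 444.60501861572266 255.09642791748047 (22.535493850708008, 22.78107261657715) [ 0.5135324  -0.23953507  0.007     ] diam mm 43.518974867781765 depthpt [ 0.51311125 -0.23760009  0.01568016]
side 244.7394027709961 308.04467010498047 (16.64605140686035, 21.115161895751953) [ 0.51593637 -0.24288258  0.007     ] diam mm 44.54081142446347 depthpt [ 0.51781032 -0.24483638  0.01129174]
side 207.77508544921875 294.25597763061523 (10.884849548339844, 14.307156562805176) [ 0.42759302 -0.25462248  0.007     ] diam mm 30.754421767031623 depthpt [ 0.42683179 -0.25398338  0.00555777]
side 266.61045837402344 275.52649688720703 (11.066783905029297, 13.351397514343262) [ 0.50962491 -0.15002037  0.007     ] diam mm 29.523636254847794 depthpt [ 0.51021067 -0.15074878  0.00832178]
tri (array([ 0.51377519, -0.24063459,  0.00205765]), np.float64(7.432163335747631e-06))
(326, 200) [ 0.62381793 -0.0152488   0.01411509]
(326, 223) [ 0.57602236 -0.01441971  0.04259194]
(326, 228) [ 0.56679899 -0.01422556  0.04130266]
(327, 150) [ 0.71059608 -0.01908434  0.05668361]
(327, 165) [ 0.68225174 -0.01850481  0.05713699]
(305, 205) [0.61441253 0.02518041 0.01821231]
(347, 205) [ 0.61299029 -0.05531451  0.01551143]
```

View pics/dish.png

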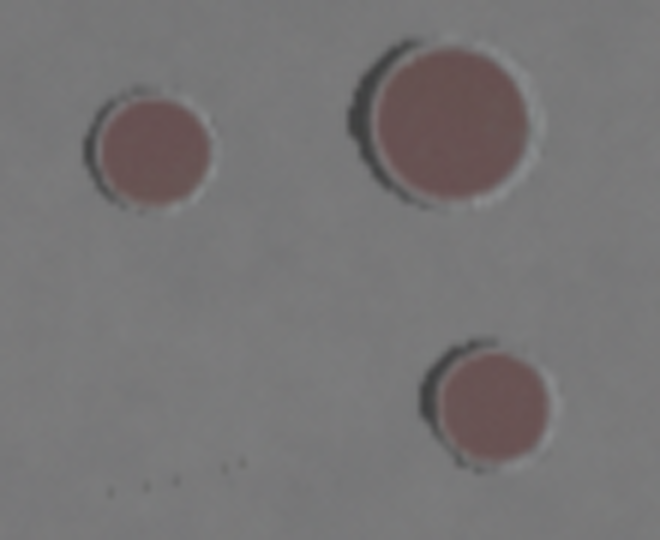

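View pics/drtop.png

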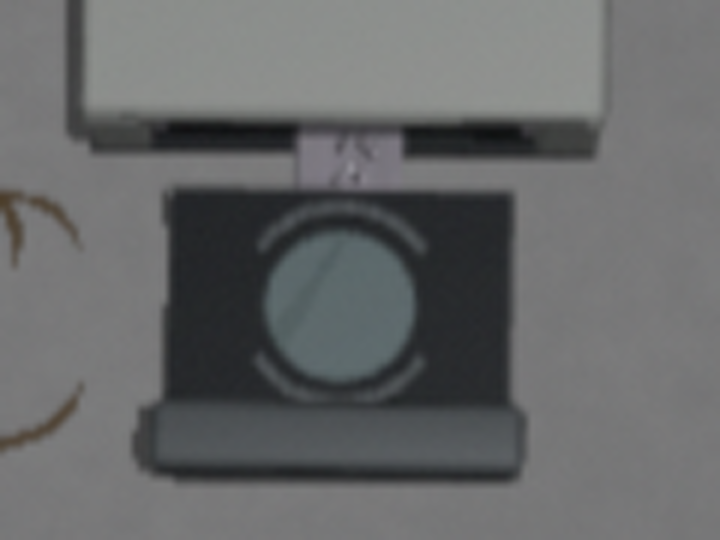

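View pics/drside.png

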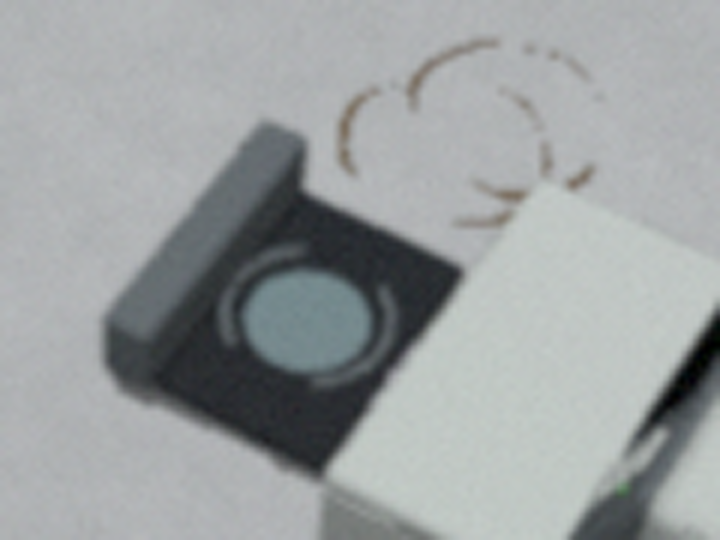

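The crop confirms that (445,256) is clearly the largest of the three; the others are about 30 mm across inside. The coloured disc triangulates near z≈2 mm (the dish's floor), x 0.514, y −0.241. Next I'll measure the pocket, the drawer's direction and its nose the same way.

```bash
python3 - <<'E'
from h import *
T=V(np.load("top0.npz"));S=V(np.load("side0.npz"))
print(tri(T,(451.76,302.32),S,(207.78,294.26)),tri(T,(395.08,259.62),S,(266.61,275.53)))
def disk(v,u,w,r):
    lab=cv2.cvtColor(v.im,cv2.COLOR_RGB2LAB).astype(int); g=cv2.cvtColor(v.im,cv2.COLOR_RGB2GRAY)
    m=np.zeros(g.shape,np.uint8); m[w-r:w+r,u-r:u+r]=(g[w-r:w+r,u-r:u+r]>75)
    n,l,st,c=cv2.connectedComponentsWithStats(m,connectivity=4)
    k=l[w,u]; cs,_=cv2.findContours((l==k).astype(np.uint8),cv2.RETR_EXTERNAL,cv2.CHAIN_APPROX_NONE)
    e=cv2.fitEllipse(cs[0]); return e,c[k],st[k]
a=disk(T,326,201,22);b=disk(S,341,254,22)
print(a);print(b);print(tri(T,a[0][0],S,b[0][0]), tri(T,a[1],S,b[1]))
for v,e in((T,a),(S,b)): print(v.plane(*e[0][0],.016))
# nose outline in top view: colour values along row/col
g=cv2.cvtColor(T.im,cv2.COLOR_RGB2GRAY)
print(g[210:236,326]); print(g[223,288:365]); print(g[205,290:362])
E
```

```text
(array([ 0.42345686, -0.25130692, -0.00064023]), np.float64(0.00026795130786047273)) (array([ 5.06818272e-01, -1.46088842e-01,  1.33225209e-04]), np.float64(0.000558294121302284))
(((326.2632141113281, 200.55101013183594), (23.623716354370117, 24.05379295349121), 90.28730773925781), array([326.27708333, 200.54791667]), array([314, 189,  25,  24, 480], dtype=int32))
(((342.3433532714844, 253.5677490234375), (17.709896087646484, 24.09337043762207), 96.2909164428711), array([342.15714286, 253.70571429]), array([330, 245,  26,  19, 350], dtype=int32))
(array([ 0.62489218, -0.01473248,  0.00976189]), np.float64(0.0035093528921455717)) (array([ 0.62476711, -0.01488712,  0.00938746]), np.float64(0.0030548165900622527))
[ 0.62243647 -0.01573568  0.016     ]
[ 0.62826494 -0.01790764  0.016     ]
[102 103  97  75  48  53  58  57  71  80  82  84  86  86  89  89  87  67
  44  47  86 119 121 121 121 120]
[120 122 121 113  73  66  63  61  77  83  84  84  85  84  84  84  84  85
  85  84  86  85  86  86  86  85  85  86  87  86  87  86  86  87  86  87
  87  87  86  88  89  87  87  88  89  88  88  88  88  89  87  88  88  88
  89  89  88  89  88  88  89  89  88  89  89  88  88  86  73  89 117 119
 119 119 118 120 119]
[122 121 119 120 121 120 112  70  43  39  40  40  40  39  41  40  40  41
  40  40  39  40  41  41  51  81  92  92  95 101 103 102 102 103 102 102
 103 102 102 102 102 102 102 103 102 103 103  95  65  44  40  42  41  41
  43  42  43  42  43  42  43  41  42  42  60 101 119 120 120 121 120 119]
```

```bash
python3 - <<'E'
from h import *
from plant import arm
from scipy.spatial.transform import Rotation as Ro
T=V(np.load("top0.npz"));S=V(np.load("side0.npz"))
g=cv2.cvtColor(T.im,cv2.COLOR_RGB2GRAY).astype(float)
# nose front top edge (z .045): strongest drop in rows 224..231
def sub(p,sgn):
    d=sgn*np.gradient(p); i=d[1:-1].argmax()+1; a,b,c=d[i-1:i+2]; return i+.5*(a-c)/(a-2*b+c+1e-9)
def fit(pts):
    pts=np.array(pts); vx,vy,_,_=cv2.fitLine(pts[:,:2].astype(np.float32),cv2.DIST_HUBER,0,.01,.01).ravel(); return pts.mean(0),np.degrees(np.arctan2(vy,vx))
f=[T.plane(u,222+sub(g[222:232,u],-1),.045) for u in range(302,352)]
print("nose front top",fit(f))
b=[T.plane(u,212+sub(g[212:222,u],1),.045) for u in range(302,352)]
print("nose back top",fit(b))
l=[T.plane(292+sub(g[v,292:302],-1),v,.016) for v in range(190,212)]
r=[T.plane(350+sub(g[v,350:360],1),v,.016) for v in range(190,212)]
print("plate L",fit(l),"R",fit(r))
d=[T.plane(u,165+sub(g[165:178,u],-1),.056) for u in range(290,366)]
print("deck top front",fit(d))
a=arm.observe();M=Ro.from_quat(a["eef_rot"]).as_matrix();print(M)
E
```

```text
nose front top (array([ 0.56814627, -0.01517866,  0.045     ]), np.float32(87.896515))
nose back top (array([ 0.58779107, -0.015579  ,  0.045     ]), np.float32(87.12391))
plate L (array([0.62382801, 0.04007737, 0.016     ]), np.float32(-4.043533)) R (array([ 0.62129343, -0.07035343,  0.016     ]), np.float32(-2.6416428))
deck top front (array([ 0.67419551, -0.01921339,  0.056     ]), np.float32(88.25684))
[[-1.44342905e-04  9.64890656e-01  2.62651863e-01]
 [ 1.44218358e-03  2.62651793e-01 -9.64889608e-01]
 [-9.99998950e-01  2.39517235e-04 -1.42946138e-03]]
```

```bash
python3 -m creep '[{"x":25,"y":108,"z":-40,"wx":5},{"x":50,"y":216,"z":-79,"wx":10},{"x":75,"y":260,"z":-95,"wx":17.5},{"x":75,"y":260,"z":-95,"wx":17.5},{"x":75,"y":260,"z":-95,"wx":17.5}]' 1
cat > rel.py <<'E'
# helper: shift in tool axes (mm) needed to bring the TCP to target xyz, and turn to tool-z heading deg
import sys,numpy as np
from plant import arm
from scipy.spatial.transform import Rotation as Ro
a=arm.observe();M=Ro.from_quat(a["eef_rot"]).as_matrix()
t=np.array([float(v) for v in sys.argv[1:4]])
print("t",a["t"],"pos",a["ee_pos"].round(4),"w",round(a["width"],4),"F",a["wrist_force"].round(2))
print("shift",(M.T@(t-a["ee_pos"])*1e3).round(1),"toolz heading",round(np.degrees(np.arctan2(M[1,2],M[0,2])),2),"down",M[:,0].round(4))
E
python3 rel.py .5137 -.2397 .12
```

```text
t 0.1 pos [ 0.1379 -0.5062  0.2497] w 0.0852 F [-0.35  0.34  0.1 ]
shift [ 130.   432.6 -158.3] toolz heading -74.77 down [-1.0e-04  1.4e-03 -1.0e+00]$[0]: bad value
```

```bash
python3 -m creep '[{"x":14,"y":56,"z":-20,"wx":5,"wy":0,"wz":0},{"x":28,"y":112,"z":-41,"wx":10,"wy":0,"wz":0},{"x":42,"y":168,"z":-62,"wx":15,"wy":0,"wz":0},{"x":56,"y":224,"z":-82,"wx":17.5,"wy":0,"wz":0},{"x":70,"y":260,"z":-95,"wx":17.5,"wy":0,"wz":0}]' 1
python3 rel.py .5137 -.2397 .12
```

```text
t: 0.72
ee_pos: [0.3655, -0.3447, 0.1797]
eef_rot: [0.51, 0.49, -0.509, 0.49]
wrist_force: [0.2, 0.0, -1.2]
width: 0.0856
t 0.725 pos [ 0.3655 -0.3447  0.1797] w 0.0856 F [ 0.15  0.04 -1.15]
shift [  59.7  144.1 -110.6] toolz heading -92.2 down [-1.e-04  5.e-04 -1.e+00]
```

```bash
python3 -m creep '[{"x":18,"y":44,"z":-34,"wx":0,"wy":0,"wz":0},{"x":36,"y":88,"z":-68,"wx":0,"wy":0,"wz":0},{"x":55,"y":132,"z":-101,"wx":0,"wy":0,"wz":0},{"x":60,"y":144,"z":-110.5,"wx":0,"wy":0,"wz":0},{"x":60,"y":144,"z":-110.5,"wx":0,"wy":0,"wz":0}]'
python3 rel.py .5137 -.2397 .06
python3 - <<'E'
from plant import arm
import cv2,numpy as np
for n in("side","top"):
    d=arm.get_image(n); np.savez(f"{n}1.npz",**d)
    x0,y0=(200,220) if n=="side" else (390,190)
    cv2.imwrite(f"pics/{n}1.png",cv2.resize(d["color"][y0:y0+130,x0-50:x0+110,::-1],None,fx=4,fy=4))
E
```

```text
t: 1.35
ee_pos: [0.512, -0.2414, 0.1197]
eef_rot: [-0.509, -0.491, 0.51, -0.49]
wrist_force: [0.1, -0.1, -0.6]
width: 0.0857
t 1.35 pos [ 0.512  -0.2414  0.1197] w 0.0857 F [ 0.09 -0.07 -0.56]
shift [59.7  1.7 -1.7] toolz heading -92.17 down [-1.4e-03  5.0e-04 -1.0e+00]
```

View pics/side1.png

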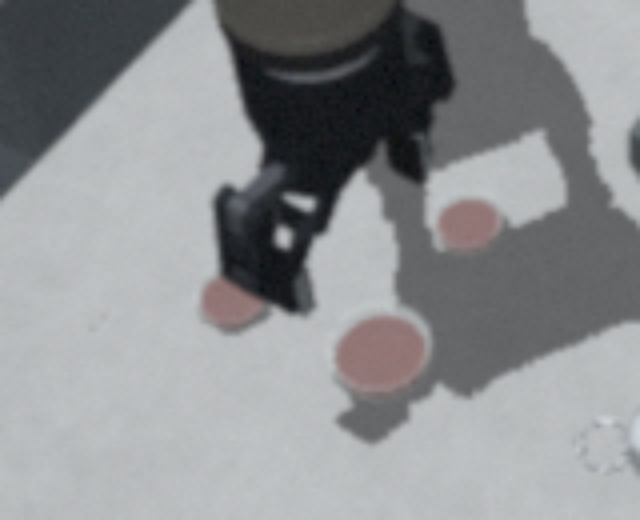

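View pics/top1.png

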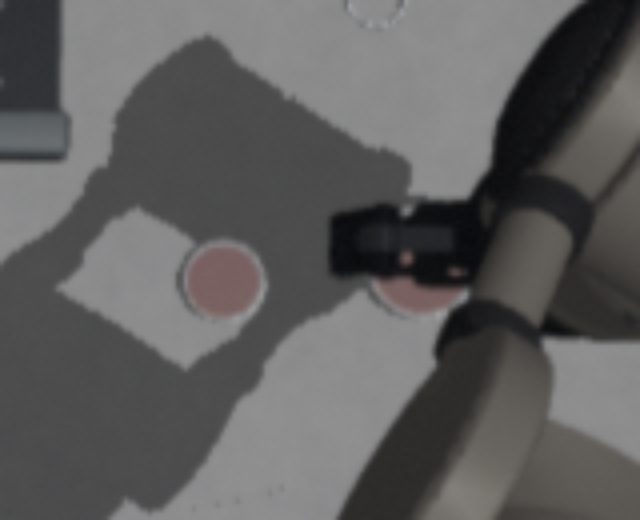

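```bash
python3 -m creep '[{"x":25,"y":2,"z":-2,"wx":0,"wy":0,"wz":0},{"x":55,"y":2,"z":-2,"wx":0,"wy":0,"wz":0},{"x":70,"y":2,"z":-2,"wx":0,"wy":0,"wz":0},{"x":70,"y":2,"z":-2,"wx":0,"wy":0,"wz":0},{"x":70,"y":2,"z":-2,"wx":0,"wy":0,"wz":0}]'
python3 rel.py .5137 -.2397 .022
python3 - <<'E'
from plant import arm
import cv2,numpy as np
for n in("side","top"):
    d=arm.get_image(n); np.savez(f"{n}2.npz",**d)
    x0,y0=(200,240) if n=="side" else (390,210)
    cv2.imwrite(f"pics/{n}2.png",cv2.resize(d["color"][y0:y0+100,x0-20:x0+100,::-1],None,fx=6,fy=6,interpolation=cv2.INTER_CUBIC))
E
```

```text
t: 2.08
ee_pos: [0.5146, -0.2408, 0.0515]
eef_rot: [0.51, 0.489, -0.51, 0.491]
wrist_force: [0.9, -1.4, -0.4]
width: 0.0854
t 2.075 pos [ 0.5146 -0.2408  0.0515] w 0.0854 F [ 0.85 -1.36 -0.37]
shift [29.5 -1.  -1.1] toolz heading -92.31 down [ 0.0016 -0.0012 -1.    ]
```

View pics/side2.png

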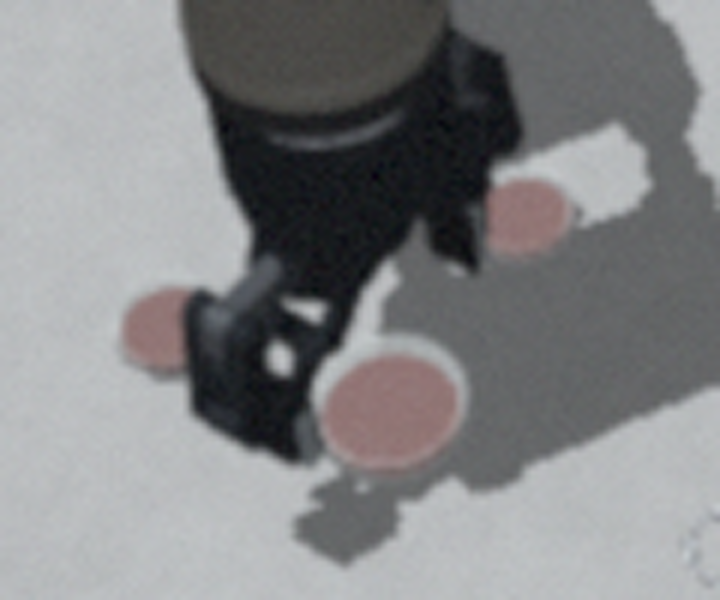

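View pics/top2.png

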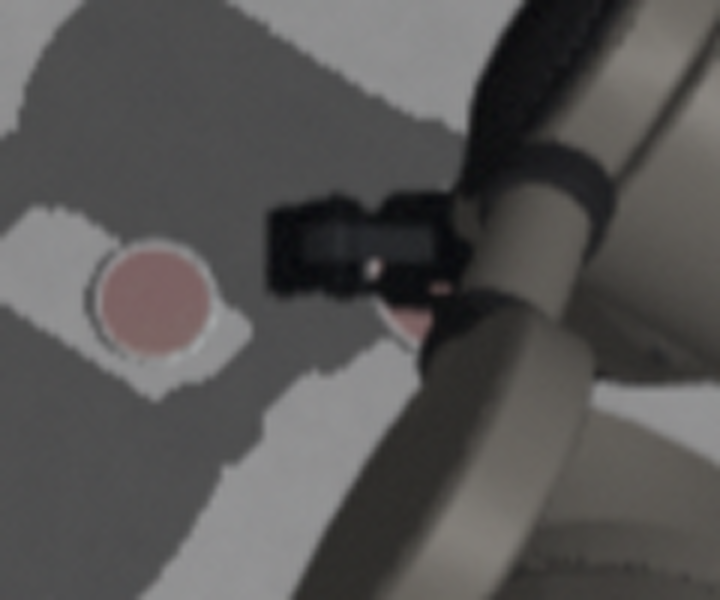

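```bash
python3 -m creep '[{"x":8,"y":0,"z":-0.5,"wx":0,"wy":0,"wz":0},{"x":16,"y":0,"z":-0.5,"wx":0,"wy":0,"wz":0},{"x":23,"y":0,"z":-0.5,"wx":0,"wy":0,"wz":0},{"x":28,"y":0,"z":-0.5,"wx":0,"wy":0,"wz":0},{"x":28,"y":0,"z":-0.5,"wx":0,"wy":0,"wz":0}]'
python3 rel.py .5137 -.2397 .022
python3 - <<'E'
from plant import arm
from h import *
for n in("side",):
    d=arm.get_image(n); np.savez(f"{n}3.npz",**d)
    x0,y0=(200,240) if n=="side" else (390,210)
    im=d["color"][:,:,::-1].copy(); v=V(d)
    f=6; c=cv2.resize(im[y0:y0+100,x0-20:x0+100],None,fx=f,fy=f,interpolation=cv2.INTER_CUBIC)
    p=arm.observe()["ee_pos"]; print(p)
    for X in([p[0],p[1],.014],[p[0]+.011,p[1]-.0425,.01],[p[0]-.011,p[1]-.0425,.01],[p[0]+.011,p[1]+.0425,.01]):
        u=v.proj(X); cv2.circle(c,(int((u[0]-x0+20)*f),int((u[1]-y0)*f)),3,(0,255,0),-1)
    cv2.imwrite(f"pics/{n}3.png",c)
E
```

```text
t: 2.8
ee_pos: [0.5139, -0.2393, 0.0217]
eef_rot: [-0.51, -0.49, 0.51, -0.49]
wrist_force: [-0.3, -0.1, 0.6]
width: 0.0853
t 2.8 pos [ 0.5139 -0.2393  0.0217] w 0.0853 F [-0.29 -0.07  0.6 ]
shift [-0.3 -0.2  0.4] toolz heading -92.27 down [-9.e-04  5.e-04 -1.e+00]
[ 0.51417128 -0.23946857  0.02206876]
```

View pics/side3.png

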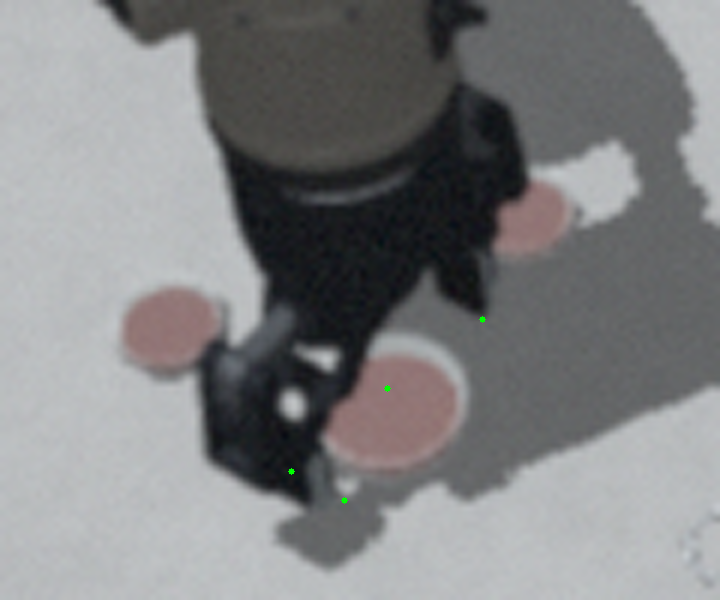

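```bash
python3 -m creep '[{"x":0,"y":0,"z":0,"wx":0,"wy":0,"wz":0},{"x":0,"y":0,"z":0,"wx":0,"wy":0,"wz":0},{"x":0,"y":0,"z":0,"wx":0,"wy":0,"wz":0},{"x":0,"y":0,"z":0,"wx":0,"wy":0,"wz":0},{"x":0,"y":0,"z":0,"wx":0,"wy":0,"wz":0}]' 0
python3 -m creep '[{"x":0,"y":0,"z":0,"wx":0,"wy":0,"wz":0},{"x":0,"y":0,"z":0,"wx":0,"wy":0,"wz":0},{"x":0,"y":0,"z":0,"wx":0,"wy":0,"wz":0}]'
python3 - <<'E'
from plant import arm
from h import *
for n in("side",):
    d=arm.get_image(n); np.savez(f"{n}4.npz",**d)
    x0,y0=(200,240)
    cv2.imwrite(f"pics/{n}4.png",cv2.resize(d["color"][y0:y0+100,x0-20:x0+100,::-1],None,fx=6,fy=6,interpolation=cv2.INTER_CUBIC))
E
```

```text
t: 3.48
ee_pos: [0.5145, -0.2397, 0.0232]
eef_rot: [0.51, 0.49, -0.51, 0.49]
wrist_force: [-1.0, 0.9, 5.5]
width: 0.0481
t: 3.85
ee_pos: [0.5145, -0.2397, 0.0232]
eef_rot: [0.51, 0.49, -0.51, 0.49]
wrist_force: [-1.7, -0.6, 5.4]
width: 0.0482
```

View pics/side4.png

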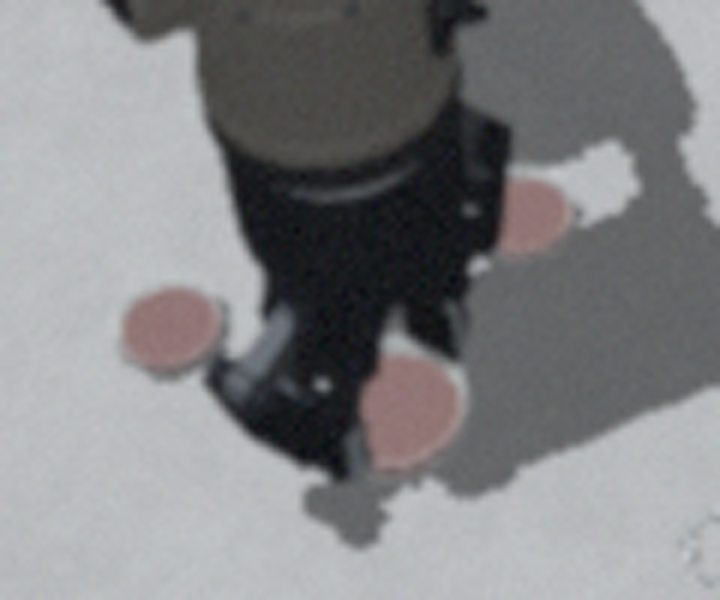

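The tips swung forward onto the desk (about 5 N up), and the pads sit about 4 mm behind the dish's middle. I'll open partly, rise 3 mm, shift 4 mm forward and grip again.

```bash
python3 -m creep '[{"x":0,"y":0,"z":0,"wx":0,"wy":0,"wz":0},{"x":-1,"y":0,"z":0,"wx":0,"wy":0,"wz":0},{"x":-2,"y":1,"z":0,"wx":0,"wy":0,"wz":0},{"x":-2,"y":3,"z":0,"wx":0,"wy":0,"wz":0},{"x":-2,"y":3,"z":0,"wx":0,"wy":0,"wz":0}]' 0.85
python3 - <<'E'
from plant import arm
from h import *
print(arm.observe()["ee_pos"],arm.observe()["wrist_force"])
for n in("side",):
    d=arm.get_image(n); np.savez(f"{n}5.npz",**d)
    x0,y0=(200,240)
    cv2.imwrite(f"pics/{n}5.png",cv2.resize(d["color"][y0:y0+100,x0-20:x0+100,::-1],None,fx=6,fy=6,interpolation=cv2.INTER_CUBIC))
E
```

```text
t: 4.53
ee_pos: [0.5174, -0.2396, 0.0243]
eef_rot: [0.51, 0.49, -0.51, 0.49]
wrist_force: [-0.3, 0.4, 0.0]
width: 0.0725
[ 0.51739963 -0.23963134  0.02425716] [-0.26887267  0.3646663   0.04915261]
```

View pics/side5.png

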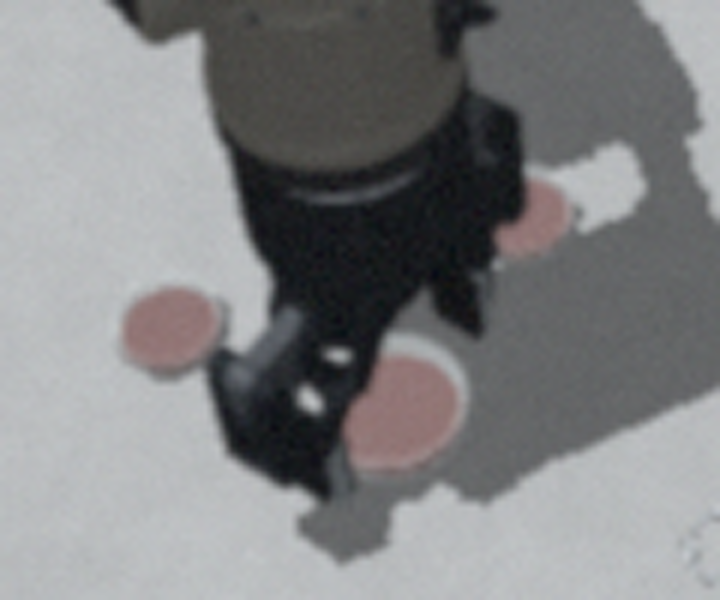

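```bash
python3 -m creep '[{"x":0,"y":2,"z":0,"wx":0,"wy":0,"wz":0},{"x":0,"y":2,"z":0,"wx":0,"wy":0,"wz":0},{"x":0,"y":2,"z":0,"wx":0,"wy":0,"wz":0},{"x":0,"y":2,"z":0,"wx":0,"wy":0,"wz":0},{"x":0,"y":2,"z":0,"wx":0,"wy":0,"wz":0}]' 0
python3 -m creep '[{"x":0,"y":2,"z":0,"wx":0,"wy":0,"wz":0},{"x":0,"y":2,"z":0,"wx":0,"wy":0,"wz":0}]'
python3 -m creep '[{"x":-20,"y":0,"z":0,"wx":0,"wy":0,"wz":0},{"x":-40,"y":0,"z":0,"wx":0,"wy":0,"wz":0},{"x":-70,"y":0,"z":0,"wx":0,"wy":0,"wz":0},{"x":-76,"y":0,"z":0,"wx":0,"wy":0,"wz":0},{"x":-76,"y":0,"z":0,"wx":0,"wy":0,"wz":0}]'
python3 - <<'E'
from plant import arm
from h import *
print(arm.observe()["ee_pos"],arm.observe()["wrist_force"])
for n in("side",):
    d=arm.get_image(n); np.savez(f"{n}6.npz",**d)
    x0,y0=(200,200)
    cv2.imwrite(f"pics/{n}6.png",cv2.resize(d["color"][y0:y0+120,x0-20:x0+100,::-1],None,fx=5,fy=5,interpolation=cv2.INTER_CUBIC))
E
```

```text
t: 5.2
ee_pos: [0.5195, -0.2398, 0.0251]
eef_rot: [0.51, 0.49, -0.51, 0.49]
wrist_force: [-1.1, 0.9, 6.0]
width: 0.0473
t: 5.45
ee_pos: [0.5208, -0.2398, 0.025]
eef_rot: [-0.509, -0.49, 0.51, -0.49]
wrist_force: [-4.2, 0.9, 7.6]
width: 0.0473
t: 6.08
ee_pos: [0.5211, -0.2397, 0.1001]
eef_rot: [-0.51, -0.49, 0.51, -0.49]
wrist_force: [0.3, -0.3, 0.4]
width: 0.0471
[ 0.52112078 -0.2397181   0.10008387] [ 0.29642882 -0.2847604   0.40239549]
```

View pics/side6.png

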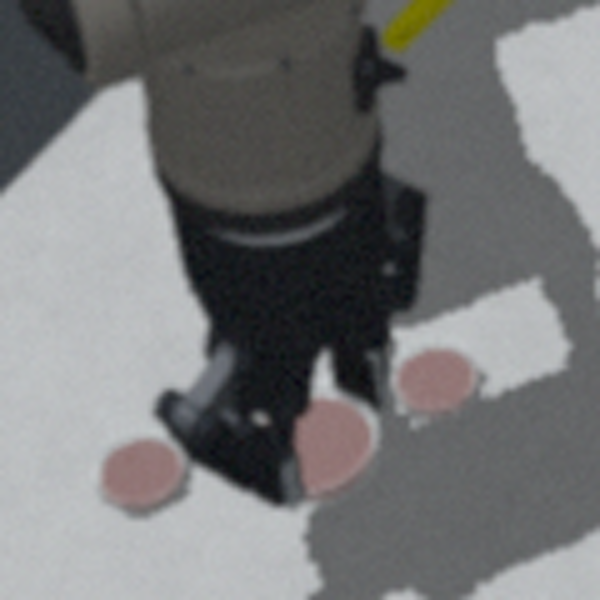

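```bash
python3 -m creep '[{"x":0,"y":15,"z":-35,"wx":0,"wy":0,"wz":0},{"x":0,"y":37,"z":-87,"wx":0,"wy":0,"wz":0},{"x":0,"y":59,"z":-140,"wx":0,"wy":0,"wz":0},{"x":0,"y":79,"z":-188,"wx":0,"wy":0,"wz":0},{"x":0,"y":92,"z":-218,"wx":0,"wy":0,"wz":0}]'
python3 -m creep '[{"x":0,"y":4,"z":-10,"wx":0,"wy":0,"wz":0},{"x":0,"y":4,"z":-10,"wx":0,"wy":0,"wz":0},{"x":0,"y":4,"z":-10,"wx":0,"wy":0,"wz":0}]'
python3 rel.py .626 -.0157 .1
python3 - <<'E'
from plant import arm
from h import *
for n in("side","top"):
    d=arm.get_image(n); np.savez(f"{n}7.npz",**d)
    x0,y0=(290,180) if n=="side" else (270,130)
    cv2.imwrite(f"pics/{n}7.png",cv2.resize(d["color"][y0:y0+110,x0:x0+130,::-1],None,fx=5,fy=5,interpolation=cv2.INTER_CUBIC))
E
```

```text
t: 6.75
ee_pos: [0.6217, -0.023, 0.0985]
eef_rot: [-0.509, -0.491, 0.51, -0.49]
wrist_force: [0.3, -1.4, -0.2]
width: 0.0477
t: 7.12
ee_pos: [0.6256, -0.017, 0.0998]
eef_rot: [-0.51, -0.49, 0.51, -0.489]
wrist_force: [0.2, -1.2, -0.2]
width: 0.0468
t 7.125 pos [ 0.6256 -0.017   0.0998] w 0.0468 F [ 0.2  -1.16 -0.18]
shift [-0.2  0.4 -1.3] toolz heading -92.34 down [-1.1e-03 -3.0e-04 -1.0e+00]
```

View pics/side7.png

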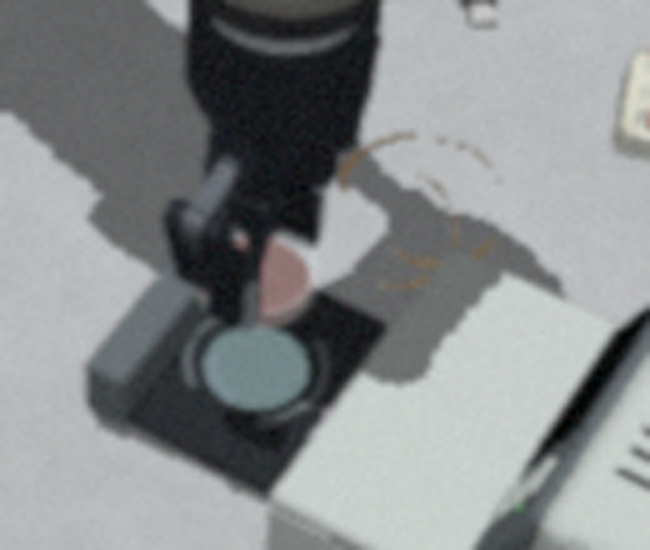

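View pics/top7.png

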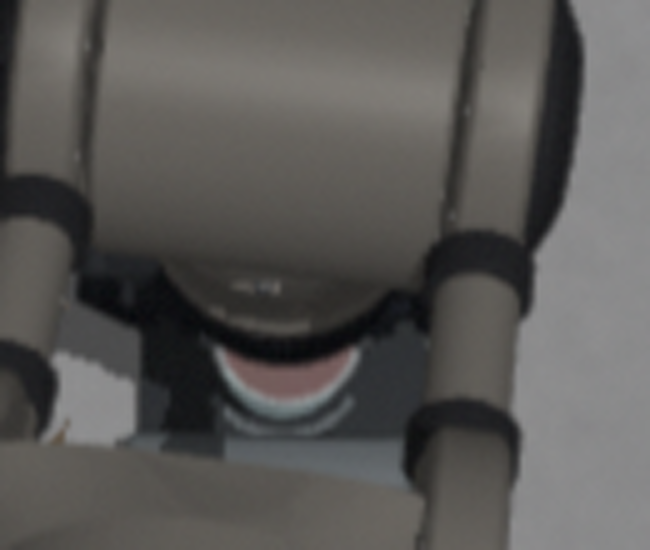

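Both views show the dish level in the grip above the pocket. The front edge of the dish shows in the top view (crop 285,400) just behind the front ridge. I'll compare the dish's circle with the pocket disc in the same cameras.

```bash
cat > cmp.py <<'E'
import sys
from h import *
from scipy.optimize import least_squares
k=sys.argv[1]; tcpz=float(sys.argv[2])
za=tcpz-.025+.004
P={"top":(.6224,-.0157),"side":(.6283,-.0179)}
for n,roi in(("top",(305,190,350,225)),("side",(330,200,365,275))):
    v=V(np.load(f"{n}{k}.npz")); x0,y0,x1,y1=roi
    c=v.im[y0:y1,x0:x1].astype(int); m=((c[:,:,0]-c[:,:,1])>14).astype(np.uint8)
    cs,_=cv2.findContours(m,cv2.RETR_EXTERNAL,cv2.CHAIN_APPROX_NONE); q=max(cs,key=cv2.contourArea)[:,0]+[x0,y0]
    # keep the true rim: neighbours outside are bright lid rim
    pts=np.array([v.plane(u,w,za)[:2] for u,w in q]); 
    if n=="top": sel=np.array([w>q[:,1].min()+3 for u,w in q])
    else: sel=np.array([u>q[:,0].min()+4 for u,w in q])
    pts=pts[sel]
    r=.0215
    f=lambda p:np.hypot(pts[:,0]-p[0],pts[:,1]-p[1])-r
    s=least_squares(f,[.63,-.015],loss="soft_l1",f_scale=.001)
    print(n,"area",m.sum(),"c",s.x.round(4),"rms",np.sqrt((f(s.x)**2).mean()).round(4),"pocket",P[n],"need mm",((np.array(P[n])-s.x)*1e3).round(1))
E
python3 cmp.py 7 .0998
python3 - <<'E'
from h import *
# check of the same fit on the free dish
for n,roi in(("top",(425,235,470,280)),("side",(225,290,265,325))):
    v=V(np.load(f"{n}0.npz"));x0,y0,x1,y1=roi
    c=v.im[y0:y1,x0:x1].astype(int); m=((c[:,:,0]-c[:,:,1])>14).astype(np.uint8)
    q=max(cv2.findContours(m,cv2.RETR_EXTERNAL,cv2.CHAIN_APPROX_NONE)[0],key=cv2.contourArea)[:,0]+[x0,y0]
    p=np.array([v.plane(u,w,.004)[:2] for u,w in q]).astype(np.float32); print(n,p.mean(0),np.hypot(*(p-p.mean(0)).T).mean())
E
```

```text
top area 127 c [ 0.5792 -0.0165] rms 0.0041 pocket (0.6224, -0.0157) need mm [43.2  0.8]
side area 119 c [ 0.6218 -0.0182] rms 0.0008 pocket (0.6283, -0.0179) need mm [6.5 0.3]
top [ 0.5133633  -0.24039687] 0.022350311
side [ 0.51514304 -0.2417359 ] 0.022034014
```

```bash
sed -i 's/r=.0215/r=.0222/; s/if n=="top": sel=.*/if n=="top": sel=np.array([w==q[q[:,0]==u,1].max() and w>q[:,1].min()+1 for u,w in q])/' cmp.py; python3 cmp.py 7 .0998
```

```text
top area 127 c [ 0.5799 -0.0167] rms 0.0058 pocket (0.6224, -0.0157) need mm [42.5  1. ]
side area 119 c [ 0.6211 -0.0186] rms 0.0008 pocket (0.6283, -0.0179) need mm [7.2 0.7]
```

```bash
python3 - <<'E'
from h import *
v=V(np.load("top7.npz"));c=v.im.astype(int)
for w in range(196,218): print(w,(c[w,310:346,0]-c[w,310:346,1]).tolist())
print(cv2.cvtColor(v.im,cv2.COLOR_RGB2GRAY)[196:222,327])
E
```

```text
196 [-2, -1, -2, -2, -1, 0, -1, 0, 1, 2, 1, 1, 2, 2, 3, 2, 3, 3, 2, 2, 2, 2, 2, 1, -1, 1, -1, -1, 0, 0, -1, -3, -2, -4, -1, -3]
197 [-1, -1, -2, -2, 0, 2, -3, -2, -2, 0, 1, 0, 1, 2, 1, 2, 1, 1, 1, 1, 1, 2, 0, 0, 1, 1, -1, -1, 0, 1, 1, -1, -3, -1, -1, -3]
198 [-1, -2, -1, -1, -1, 1, -1, -1, 0, -1, -2, 0, 0, 1, 0, 1, 1, 1, 1, 0, 0, 0, -1, -1, -1, 0, -1, 1, 1, -1, 1, -1, -1, -2, -2, -1]
199 [-3, -2, -1, -2, 1, 5, 2, 0, -4, -2, -1, -2, -2, -2, -1, -2, 0, -2, 0, 0, -2, 1, -1, -1, 0, 0, 2, 2, 5, 8, 8, -1, -3, -1, -2, -3]
200 [-1, -3, -2, -1, 2, 11, 11, 7, 2, -1, -2, -4, 1, -2, -4, 1, -2, -3, -3, -3, -2, -4, -1, 1, 1, 2, 4, 10, 14, 14, 7, -2, -2, -1, -3, -3]
201 [-2, -1, -2, -1, 1, 15, 20, 17, 12, 5, 4, 1, 1, -2, -2, -2, 0, 1, -1, -1, 1, 0, 2, 3, 8, 10, 15, 17, 21, 16, 3, -2, -2, -3, -3, -4]
202 [-3, -1, -1, -2, -1, 13, 22, 23, 19, 16, 15, 12, 10, 7, 5, 4, 4, 4, 5, 6, 7, 8, 11, 16, 17, 19, 22, 23, 22, 13, -1, -2, -3, -1, -3, -3]
203 [1, -1, -1, -1, -3, 3, 16, 23, 23, 21, 21, 19, 18, 16, 16, 16, 15, 15, 16, 15, 16, 17, 21, 23, 23, 24, 24, 23, 16, 4, -1, -2, -1, -3, -3, -2]
204 [-2, -1, -2, -
[... 1477 characters left out ...]
14 [-2, -1, -1, -3, -3, -4, -4, -5, -4, -5, -3, 0, -3, -3, -3, -4, -4, -4, -4, -3, -3, -3, -3, -4, -4, -4, -4, -4, -3, -2, -3, -3, -3, -4, -3, -3]
215 [-1, -2, -3, -2, -2, -2, -3, -6, -5, -4, -4, -3, -3, -4, -3, -4, -3, -4, -4, -4, -4, -5, -4, -4, -5, -4, -4, -4, -3, -4, -4, -3, -3, -3, -3, -3]
216 [-1, -2, -1, -5, -2, -3, -3, -4, -3, -3, -4, -4, -4, -4, -3, -4, -3, -2, -3, -4, -4, -6, -5, -4, -4, -2, -3, -4, -2, -3, -3, -2, -3, -2, -2, -2]
217 [-2, -2, -2, -2, -3, -3, -4, -4, -4, -4, -4, -4, -3, -3, -4, -4, -4, -4, -3, -3, -3, -4, -3, -2, -3, -3, -2, -3, -3, -5, -3, -3, -4, -3, -3, -3]
[ 71  39  24  19  15  15  30  69  96  99  99  99 101 115 131 126 111  85
  55  63  69  65  82  92  94  95]
```

```bash
sed -i 's/loss="soft_l1",f_scale=.001)/loss="soft_l1",f_scale=.001,bounds=([.605,-.05],[.66,.02]))/' cmp.py; python3 cmp.py 7 .0998
```

```text
top area 127 c [ 0.6196 -0.0174] rms 0.0005 pocket (0.6224, -0.0157) need mm [2.8 1.7]
side area 119 c [ 0.6211 -0.0186] rms 0.0008 pocket (0.6283, -0.0179) need mm [7.2 0.7]
```

The dish centre sits about 6 mm robot-wards of the TCP, so my forward shift was the wrong way. The pads would clear the ridge ends by only about 0.5 mm, so I'll set the dish back on its old clear spot and grip it again, centred and a little higher.

```bash
python3 -m creep '[{"x":0,"y":-18,"z":42,"wx":0,"wy":0,"wz":0},{"x":0,"y":-41,"z":97,"wx":0,"wy":0,"wz":0},{"x":0,"y":-64,"z":152,"wx":0,"wy":0,"wz":0},{"x":0,"y":-86,"z":204,"wx":0,"wy":0,"wz":0},{"x":0,"y":-96,"z":228,"wx":0,"wy":0,"wz":0}]'
python3 -m creep '[{"x":20,"y":0,"z":0,"wx":0,"wy":0,"wz":0},{"x":45,"y":0,"z":0,"wx":0,"wy":0,"wz":0},{"x":65,"y":0,"z":0,"wx":0,"wy":0,"wz":0},{"x":71,"y":0,"z":0,"wx":0,"wy":0,"wz":0},{"x":73,"y":0,"z":0,"wx":0,"wy":0,"wz":0}]'
python3 -m creep '[{"x":1,"y":0,"z":0,"wx":0,"wy":0,"wz":0},{"x":1,"y":0,"z":0,"wx":0,"wy":0,"wz":0}]'
python3 rel.py .5208 -.2397 .0255
```

```text
t: 7.85
ee_pos: [0.5193, -0.2433, 0.1006]
eef_rot: [-0.511, -0.489, 0.511, -0.489]
wrist_force: [0.2, -0.2, -0.0]
width: 0.0478
t: 8.48
ee_pos: [0.5211, -0.2403, 0.0275]
eef_rot: [-0.51, -0.49, 0.51, -0.49]
wrist_force: [-0.4, 0.5, 0.6]
width: 0.0467
t: 8.72
ee_pos: [0.5215, -0.24, 0.027]
eef_rot: [0.51, 0.49, -0.51, 0.49]
wrist_force: [0.4, 0.4, -0.2]
width: 0.0471
t 8.725 pos [ 0.5215 -0.24    0.027 ] w 0.0471 F [ 0.39  0.44 -0.17]
shift [ 1.5 -0.7 -0.2] toolz heading -92.27 down [ 1.e-03 -7.e-04 -1.e+00]
```

```bash
python3 -m creep '[{"x":1,"y":0,"z":0,"wx":0,"wy":0,"wz":0},{"x":2,"y":0,"z":0,"wx":0,"wy":0,"wz":0},{"x":2,"y":0,"z":0,"wx":0,"wy":0,"wz":0}]'
python3 -m creep '[{"x":0,"y":0,"z":0,"wx":0,"wy":0,"wz":0},{"x":0,"y":0,"z":0,"wx":0,"wy":0,"wz":0},{"x":0,"y":0,"z":0,"wx":0,"wy":0,"wz":0},{"x":-4,"y":-3,"z":0,"wx":0,"wy":0,"wz":0},{"x":-4,"y":-6,"z":0,"wx":0,"wy":0,"wz":0}]' 1
python3 - <<'E'
from plant import arm
from h import *
print(arm.observe()["ee_pos"])
v=V(arm.get_image("side")); x0,y0=200,240
c=v.im.astype(int)[280:330,215:275]; m=((c[:,:,0]-c[:,:,1])>14).astype(np.uint8)
q=max(cv2.findContours(m,cv2.RETR_EXTERNAL,cv2.CHAIN_APPROX_NONE)[0],key=cv2.contourArea)[:,0]+[215,280]
p=np.array([v.plane(u,w,.004)[:2] for u,w in q]);print(cv2.minEnclosingCircle(p.astype(np.float32)*1000))
cv2.imwrite("pics/side8.png",cv2.resize(v.im[y0:y0+100,x0-20:x0+100,::-1],None,fx=6,fy=6,interpolation=cv2.INTER_CUBIC))
E
```

```text
t: 9.1
ee_pos: [0.5216, -0.2399, 0.0251]
eef_rot: [0.51, 0.49, -0.51, 0.49]
wrist_force: [-0.3, 1.0, 5.5]
width: 0.047
t: 9.72
ee_pos: [0.5152, -0.2397, 0.0286]
eef_rot: [0.51, 0.49, -0.51, 0.49]
wrist_force: [0.2, 0.0, 1.2]
width: 0.0851
[ 0.51515647 -0.23965116  0.02864087]
((516.38671875, -241.8708953857422), 23.83420753479004)
```

View pics/side8.png

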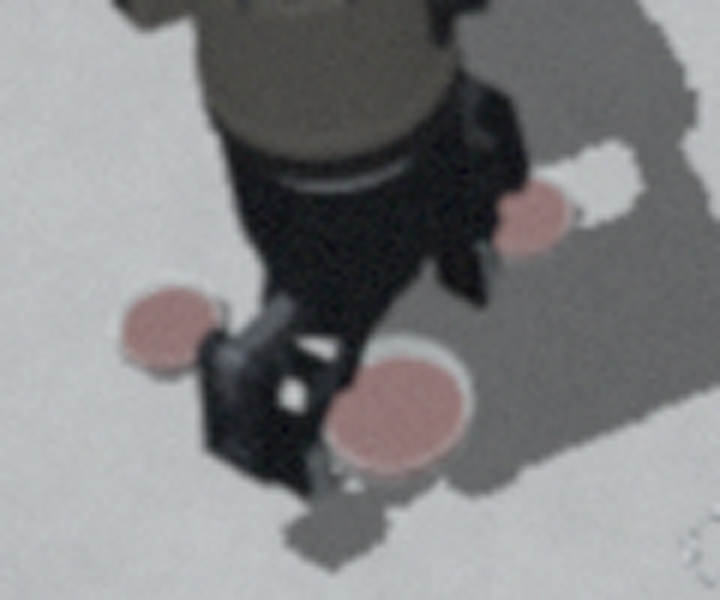

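```bash
python3 -m creep '[{"x":0,"y":1,"z":0,"wx":0,"wy":0,"wz":0},{"x":0,"y":1,"z":0,"wx":0,"wy":0,"wz":0},{"x":0,"y":1,"z":0,"wx":0,"wy":0,"wz":0},{"x":0,"y":1,"z":0,"wx":0,"wy":0,"wz":0},{"x":0,"y":1,"z":0,"wx":0,"wy":0,"wz":0}]' 0
python3 -m creep '[{"x":0,"y":0,"z":0,"wx":0,"wy":0,"wz":0},{"x":0,"y":0,"z":0,"wx":0,"wy":0,"wz":0}]'
python3 -m creep '[{"x":-20,"y":0,"z":0,"wx":0,"wy":0,"wz":0},{"x":-40,"y":0,"z":0,"wx":0,"wy":0,"wz":0},{"x":-65,"y":0,"z":0,"wx":0,"wy":0,"wz":0},{"x":-72,"y":0,"z":0,"wx":0,"wy":0,"wz":0},{"x":-72,"y":0,"z":0,"wx":0,"wy":0,"wz":0}]'
python3 rel.py .626 -.016 .1
python3 - <<'E'
from plant import arm
from h import *
v=V(arm.get_image("side")); x0,y0=200,210
cv2.imwrite("pics/side9.png",cv2.resize(v.im[y0:y0+100,x0-20:x0+100,::-1],None,fx=6,fy=6,interpolation=cv2.INTER_CUBIC))
E
```

```text
t: 10.4
ee_pos: [0.5183, -0.2404, 0.031]
eef_rot: [0.51, 0.488, -0.509, 0.492]
wrist_force: [-1.5, 1.6, 17.0]
width: 0.0001
t: 10.65
ee_pos: [0.5183, -0.2404, 0.031]
eef_rot: [0.51, 0.488, -0.509, 0.492]
wrist_force: [0.1, 2.7, 16.2]
width: 0.0002
t: 11.28
ee_pos: [0.5162, -0.2396, 0.1002]
eef_rot: [0.51, 0.49, -0.51, 0.49]
wrist_force: [0.2, 0.9, 0.1]
width: -0.0001
t 11.275 pos [ 0.5162 -0.2396  0.1002] w -0.0001 F [0.16 0.95 0.05]
shift [ 2.000e-01  1.008e+02 -2.278e+02] toolz heading -92.27 down [ 4.e-04 -3.e-04 -1.e+00]
```

View pics/side9.png

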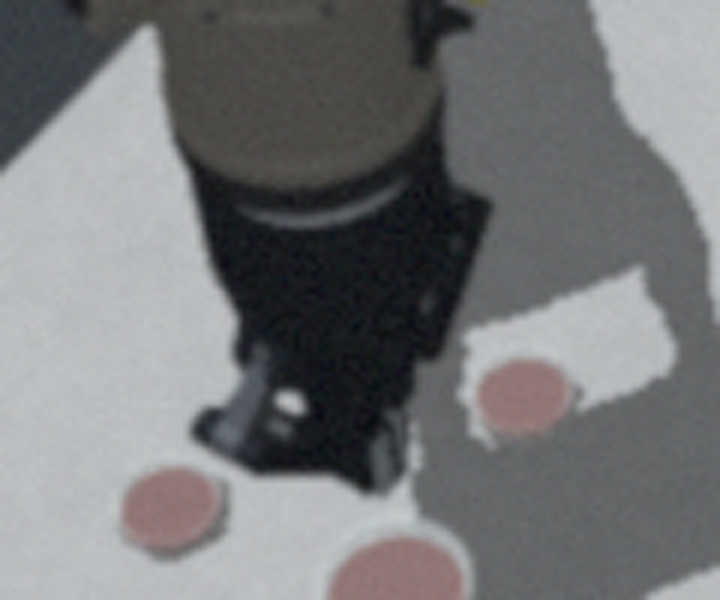

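The grip missed: the fingers shut over the lid. When half open the tips stand farther back than I had assumed, so the earlier grip held only the lid's upper edge (hence 47 mm, not 52). The grasp must be about 10 mm lower. I'll re-measure the dish now.

```bash
python3 -m creep '[{"x":-1,"y":-60,"z":0,"wx":0,"wy":0,"wz":0},{"x":-1,"y":-90,"z":0,"wx":0,"wy":0,"wz":0},{"x":-1,"y":-90,"z":0,"wx":0,"wy":0,"wz":0},{"x":-1,"y":-90,"z":0,"wx":0,"wy":0,"wz":0},{"x":-1,"y":-90,"z":0,"wx":0,"wy":0,"wz":0}]' 1
python3 - <<'E'
from plant import arm
from h import *
pc={}
for n,roi in(("top",(425,235,470,280)),("side",(222,288,268,327))):
    d=arm.get_image(n); np.savez(f"{n}10.npz",**d); v=V(d); x0,y0,x1,y1=roi
    c=v.im[y0:y1,x0:x1].astype(int); m=((c[:,:,0]-c[:,:,1])>14).astype(np.uint8)
    q=max(cv2.findContours(m,cv2.RETR_EXTERNAL,cv2.CHAIN_APPROX_NONE)[0],key=cv2.contourArea)[:,0]+[x0,y0]
    p=np.array([v.plane(u,w,.004)[:2] for u,w in q]).astype(np.float32); print(n,p.mean(0),np.hypot(*(p-p.mean(0)).T).mean())
    x0,y0=(200,240) if n=="side" else (390,210)
    cv2.imwrite(f"pics/{n}10.png",cv2.resize(v.im[y0:y0+100,x0-20:x0+100,::-1],None,fx=5,fy=5,interpolation=cv2.INTER_CUBIC))
E
```

```text
t: 11.95
ee_pos: [0.4272, -0.2362, 0.101]
eef_rot: [0.51, 0.49, -0.51, 0.49]
wrist_force: [-0.4, -0.7, 0.6]
width: 0.0849
top [ 0.51551104 -0.24042141] 0.022567932
side [ 0.5170859  -0.24153699] 0.021953538
```

View pics/top10.png

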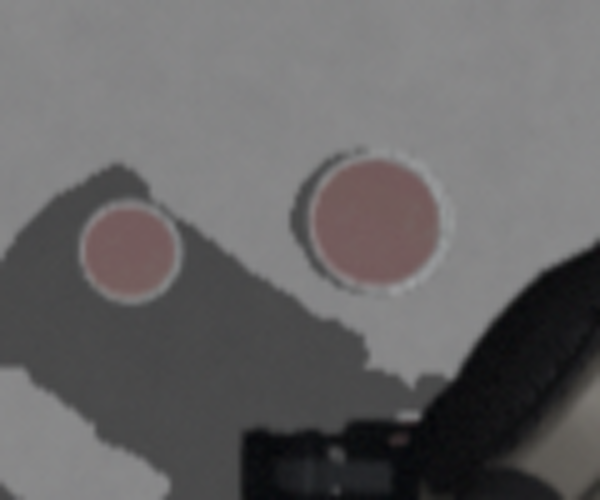

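View pics/side10.png

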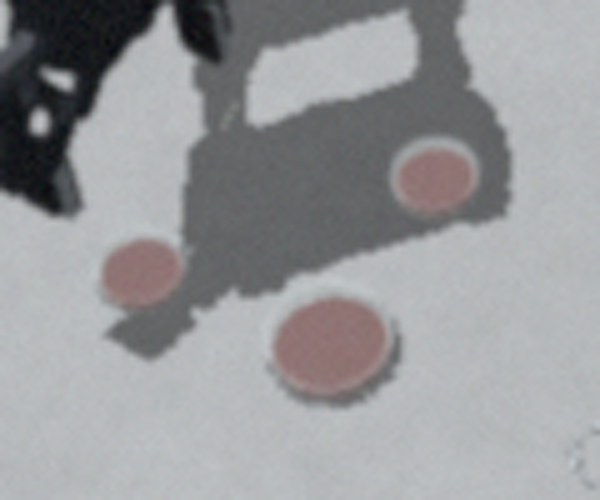

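```bash
python3 rel.py .516 -.2405 .05; python3 -m creep '[{"x":0,"y":45,"z":0.5,"wx":0,"wy":0,"wz":0},{"x":0,"y":80,"z":0.7,"wx":0,"wy":0,"wz":0},{"x":25,"y":88.5,"z":0.8,"wx":0,"wy":0,"wz":0},{"x":50,"y":88.5,"z":0.8,"wx":0,"wy":0,"wz":0},{"x":50,"y":88.5,"z":0.8,"wx":0,"wy":0,"wz":0}]'
python3 -m creep '[{"x":10,"y":0,"z":0,"wx":0,"wy":0,"wz":0},{"x":20,"y":0,"z":0,"wx":0,"wy":0,"wz":0},{"x":20,"y":0,"z":0,"wx":0,"wy":0,"wz":0}]'
python3 rel.py .516 -.2405 .018
```

```text
t 12.05 pos [ 0.4269 -0.236   0.1011] w 0.0852 F [-0.43  0.63  0.  ]
shift [51.1 89.2  1. ] toolz heading -92.24 down [ 1.e-04 -1.e-04 -1.e+00]
t: 12.68
ee_pos: [0.5139, -0.2394, 0.0494]
eef_rot: [-0.509, -0.492, 0.51, -0.489]
wrist_force: [0.9, -0.2, 0.2]
width: 0.0854
t: 13.05
ee_pos: [0.5143, -0.2402, 0.0308]
eef_rot: [-0.51, -0.49, 0.51, -0.49]
wrist_force: [-0.9, -0.0, -0.6]
width: 0.0855
t 13.05 pos [ 0.5143 -0.2402  0.0308] w 0.0855 F [-0.91 -0.05 -0.65]
shift [12.8  1.7  0.3] toolz heading -92.28 down [-9.e-04  5.e-04 -1.e+00]
```

```bash
python3 -m creep '[{"x":4,"y":1.3,"z":0,"wx":0,"wy":0,"wz":0},{"x":8,"y":1.3,"z":0,"wx":0,"wy":0,"wz":0},{"x":12.5,"y":1.3,"z":0,"wx":0,"wy":0,"wz":0},{"x":12.5,"y":1.3,"z":0,"wx":0,"wy":0,"wz":0},{"x":12.5,"y":1.3,"z":0,"wx":0,"wy":0,"wz":0}]'
python3 rel.py .516 -.2405 .018
python3 -m creep '[{"x":0,"y":0,"z":0,"wx":0,"wy":0,"wz":0},{"x":0,"y":0,"z":0,"wx":0,"wy":0,"wz":0},{"x":0,"y":0,"z":0,"wx":0,"wy":0,"wz":0},{"x":0,"y":0,"z":0,"wx":0,"wy":0,"wz":0},{"x":0,"y":0,"z":0,"wx":0,"wy":0,"wz":0}]' 0
python3 -m creep '[{"x":0,"y":0,"z":0,"wx":0,"wy":0,"wz":0}]'
```

```text
t: 13.68
ee_pos: [0.516, -0.2404, 0.0188]
eef_rot: [-0.51, -0.49, 0.51, -0.49]
wrist_force: [-0.4, -0.0, 0.7]
width: 0.0857
t 13.675 pos [ 0.516  -0.2404  0.0188] w 0.0857 F [-0.37 -0.04  0.73]
shift [0.8 0.  0.1] toolz heading -92.27 down [ 0.e+00 -1.e-04 -1.e+00]
t: 14.3
ee_pos: [0.5162, -0.2405, 0.0195]
eef_rot: [0.51, 0.49, -0.51, 0.49]
wrist_force: [-1.5, 0.6, 5.5]
width: 0.0486
t: 14.42
ee_pos: [0.5162, -0.2406, 0.0196]
eef_rot: [0.51, 0.49, -0.51, 0.49]
wrist_force: [-1.1, -0.4, 5.6]
width: 0.0489
```

```bash
python3 - <<'E'
from plant import arm
from h import *
d=arm.get_image("side"); np.savez("side11.npz",**d); v=V(d); x0,y0=200,240
cv2.imwrite("pics/side11.png",cv2.resize(v.im[y0:y0+100,x0-20:x0+100,::-1],None,fx=7,fy=7,interpolation=cv2.INTER_CUBIC)[:600])
for k in(("side3"),"side5","side11"):
    v=V(np.load(k+".npz")); g=cv2.cvtColor(v.im,cv2.COLOR_RGB2GRAY)
    # lowest points in world z among dark pixels in near-finger area
    P=[]
    for w in range(285,325):
        for u in range(210,245):
            if g[w,u]<60 and v.rz[w,u]>0:
                X=v.pt(u,w); P.append((X[2],X[0],X[1],u,w))
    P=np.array(sorted(P)); P=P[P[:,0]>.002]; print(k,len(P)); print(P[[0,3,6,10,20,40]].round(4))
E
```

```text
side3 600
[[ 2.250e-02  5.189e-01 -2.930e-01  2.310e+02  3.230e+02]
 [ 2.970e-02  5.194e-01 -2.922e-01  2.310e+02  3.210e+02]
 [ 3.310e-02  5.188e-01 -2.975e-01  2.290e+02  3.220e+02]
 [ 3.410e-02  5.144e-01 -2.980e-01  2.270e+02  3.210e+02]
 [ 4.320e-02  5.158e-01 -2.981e-01  2.270e+02  3.190e+02]
 [ 6.200e-02  5.237e-01 -2.984e-01  2.290e+02  3.160e+02]]
side5 588
[[ 2.150e-02  5.224e-01 -2.876e-01  2.340e+02  3.220e+02]
 [ 2.740e-02  5.232e-01 -2.910e-01  2.330e+02  3.220e+02]
 [ 3.050e-02  5.205e-01 -2.867e-01  2.330e+02  3.190e+02]
 [ 3.450e-02  5.170e-01 -2.914e-01  2.300e+02  3.190e+02]
 [ 4.180e-02  5.224e-01 -2.906e-01  2.320e+02  3.180e+02]
 [ 5.930e-02  5.215e-01 -2.926e-01  2.300e+02  3.140e+02]]
side11 579
[[ 9.200e-03  5.214e-01 -2.745e-01  2.380e+02  3.200e+02]
 [ 1.400e-02  5.221e-01 -2.746e-01  2.380e+02  3.190e+02]
 [ 1.780e-02  5.220e-01 -2.772e-01  2.370e+02  3.190e+02]
 [ 2.080e-02  5.180e-01 -2.816e-01  2.340e+02  3.190e+02]
 [ 2.830e-02  5.211e-01 -2.741e-01  2.370e+02  3.150e+02]
 [ 4.880e-02  5.223e-01 -2.822e-01  2.340e+02  3.130e+02]]
```

View pics/side11.png

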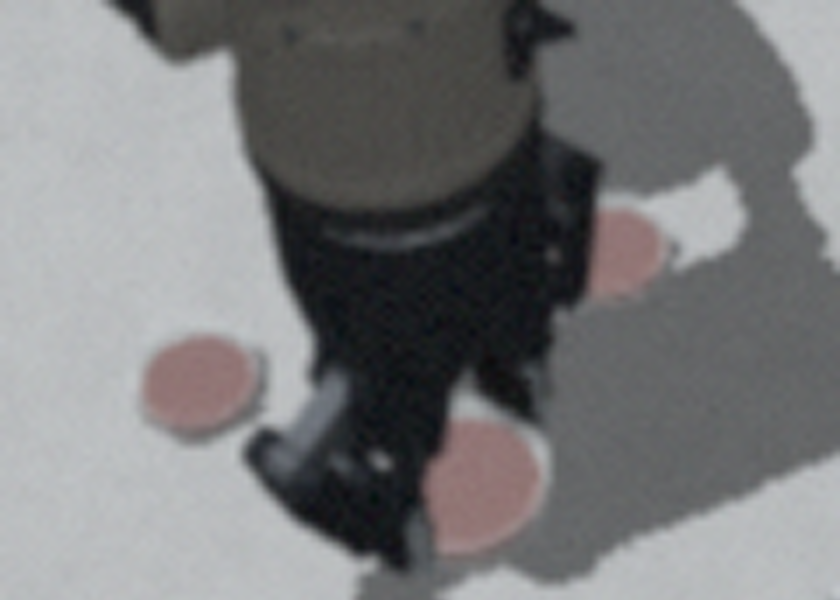

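Tips still only reach to about z 8 mm on the lid. I'll open, go 6.5 mm lower and grip again.

```bash
python3 -m creep '[{"x":0,"y":0,"z":0,"wx":0,"wy":0,"wz":0},{"x":0,"y":0,"z":0,"wx":0,"wy":0,"wz":0},{"x":0,"y":0,"z":0,"wx":0,"wy":0,"wz":0},{"x":3,"y":0,"z":0,"wx":0,"wy":0,"wz":0},{"x":6.5,"y":0,"z":0,"wx":0,"wy":0,"wz":0}]' 1
python3 -m creep '[{"x":0,"y":0,"z":0,"wx":0,"wy":0,"wz":0},{"x":0,"y":0,"z":0,"wx":0,"wy":0,"wz":0}]'
python3 -m creep '[{"x":0,"y":0,"z":0,"wx":0,"wy":0,"wz":0},{"x":0,"y":0,"z":0,"wx":0,"wy":0,"wz":0},{"x":0,"y":0,"z":0,"wx":0,"wy":0,"wz":0},{"x":0,"y":0,"z":0,"wx":0,"wy":0,"wz":0},{"x":0,"y":0,"z":0,"wx":0,"wy":0,"wz":0}]' 0
python3 -m creep '[{"x":0,"y":0,"z":0,"wx":0,"wy":0,"wz":0}]'
```

```text
t: 15.1
ee_pos: [0.5159, -0.2403, 0.012]
eef_rot: [-0.51, -0.49, 0.51, -0.49]
wrist_force: [-0.2, 1.0, -0.2]
width: 0.0851
t: 15.35
ee_pos: [0.516, -0.2404, 0.0122]
eef_rot: [-0.51, -0.49, 0.51, -0.49]
wrist_force: [-0.1, 0.1, -0.2]
width: 0.0854
t: 15.98
ee_pos: [0.5183, -0.2417, 0.0162]
eef_rot: [0.511, 0.487, -0.509, 0.492]
wrist_force: [-2.6, 0.8, 25.2]
width: 0.0488
t: 16.1
ee_pos: [0.5183, -0.2417, 0.0162]
eef_rot: [0.511, 0.487, -0.509, 0.492]
wrist_force: [-2.8, 1.3, 23.9]
width: 0.0491
```

With the tips on the desk (25 N), the reach at this opening is about 16 mm ahead of the TCP. The previous height was therefore right, and 49 mm is simply how the grip reads. I'll open, rise 6 mm and grip again.

```bash
python3 -m creep '[{"x":-1,"y":0,"z":0,"wx":0,"wy":0,"wz":0},{"x":-3,"y":0,"z":0,"wx":0,"wy":0,"wz":0},{"x":-6,"y":0,"z":0,"wx":0,"wy":0,"wz":0},{"x":-6,"y":0,"z":0,"wx":0,"wy":0,"wz":0},{"x":-6,"y":0,"z":0,"wx":0,"wy":0,"wz":0}]' 1
python3 - <<'E'
from plant import arm
from h import *
d=arm.get_image("side"); v=V(d); x0,y0=200,240
cv2.imwrite("pics/side12.png",cv2.resize(v.im[y0:y0+100,x0-20:x0+100,::-1],None,fx=6,fy=6,interpolation=cv2.INTER_CUBIC)[:600])
E
```

```text
t: 16.73
ee_pos: [0.5159, -0.2403, 0.0181]
eef_rot: [-0.51, -0.49, 0.51, -0.49]
wrist_force: [-0.3, -0.3, -0.1]
width: 0.0855
```

View pics/side12.png

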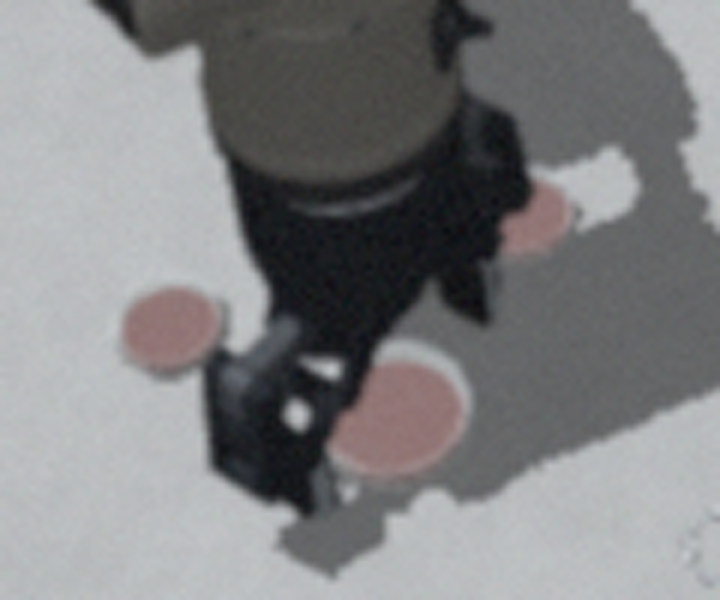

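```bash
python3 -m creep '[{"x":0,"y":0,"z":0,"wx":0,"wy":0,"wz":0},{"x":0,"y":0,"z":0,"wx":0,"wy":0,"wz":0},{"x":0,"y":0,"z":0,"wx":0,"wy":0,"wz":0},{"x":0,"y":0,"z":0,"wx":0,"wy":0,"wz":0},{"x":0,"y":0,"z":0,"wx":0,"wy":0,"wz":0}]' 0
python3 -m creep '[{"x":0,"y":0,"z":0,"wx":0,"wy":0,"wz":0},{"x":-15,"y":0,"z":0,"wx":0,"wy":0,"wz":0},{"x":-40,"y":0,"z":0,"wx":0,"wy":0,"wz":0},{"x":-70,"y":0,"z":0,"wx":0,"wy":0,"wz":0},{"x":-82,"y":0,"z":0,"wx":0,"wy":0,"wz":0}]'
python3 -m creep '[{"x":0,"y":15,"z":-35,"wx":0,"wy":0,"wz":0},{"x":0,"y":37,"z":-87,"wx":0,"wy":0,"wz":0},{"x":0,"y":59,"z":-140,"wx":0,"wy":0,"wz":0},{"x":0,"y":79,"z":-188,"wx":0,"wy":0,"wz":0},{"x":0,"y":92,"z":-218,"wx":0,"wy":0,"wz":0}]'
python3 -m creep '[{"x":0,"y":4,"z":-10,"wx":0,"wy":0,"wz":0},{"x":0,"y":4,"z":-10,"wx":0,"wy":0,"wz":0},{"x":0,"y":4,"z":-10,"wx":0,"wy":0,"wz":0}]'
python3 rel.py .621 -.016 .1
python3 - <<'E'
from plant import arm
from h import *
for n in("side","top"):
    d=arm.get_image(n); np.savez(f"{n}13.npz",**d)
    x0,y0=(290,180) if n=="side" else (270,130)
    cv2.imwrite(f"pics/{n}13.png",cv2.resize(d["color"][y0:y0+110,x0:x0+130,::-1],None,fx=5,fy=5,interpolation=cv2.INTER_CUBIC))
E
sed -i 's/tcpz-.025/tcpz-.019/' cmp.py
python3 cmp.py 13 .1
```

```text
t: 17.4
ee_pos: [0.5162, -0.2405, 0.0188]
eef_rot: [0.51, 0.49, -0.51, 0.49]
wrist_force: [-1.0, -0.1, 5.1]
width: 0.0482
t: 18.02
ee_pos: [0.5168, -0.2409, 0.1026]
eef_rot: [0.51, 0.489, -0.51, 0.491]
wrist_force: [0.4, -0.7, -0.5]
width: 0.0485
t: 18.65
ee_pos: [0.6169, -0.0236, 0.0999]
eef_rot: [-0.509, -0.491, 0.509, -0.49]
wrist_force: [-0.3, -0.4, 0.1]
width: 0.0484
t: 19.02
ee_pos: [0.6204, -0.0176, 0.1001]
eef_rot: [-0.51, -0.49, 0.51, -0.49]
wrist_force: [-0.3, -0.4, -0.6]
width: 0.0486
t 19.025 pos [ 0.6204 -0.0176  0.1001] w 0.0486 F [-0.27 -0.36 -0.57]
shift [ 0.1  0.5 -1.7] toolz heading -92.35 down [-7.e-04 -3.e-04 -1.e+00]
top area 26 c [ 0.6202 -0.0174] rms 0.0 pocket (0.6224, -0.0157) need mm [2.2 1.7]
side area 159 c [ 0.622  -0.0195] rms 0.0008 pocket (0.6283, -0.0179) need mm [6.3 1.6]
```

View pics/side13.png

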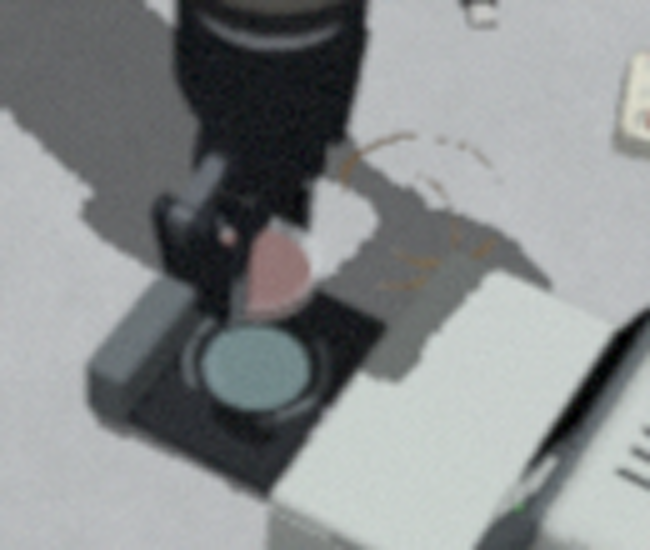

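View pics/top13.png

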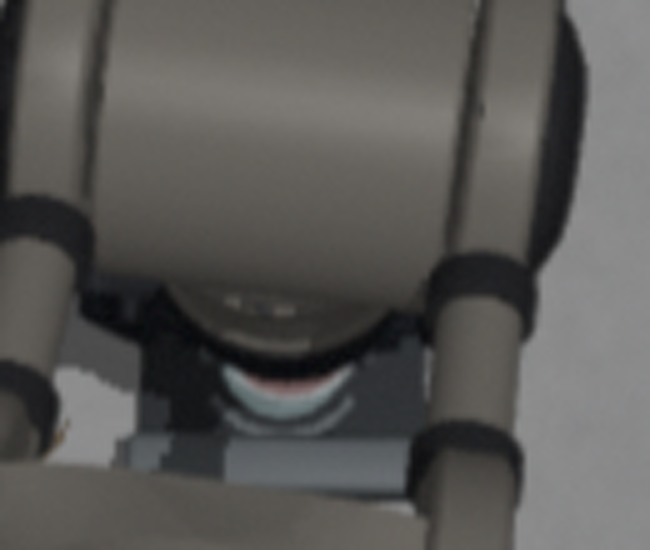

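```bash
python3 -m creep '[{"x":10,"y":3,"z":-1.7,"wx":0,"wy":0,"wz":0},{"x":25,"y":3,"z":-1.7,"wx":0,"wy":0,"wz":0},{"x":40,"y":3,"z":-1.7,"wx":0,"wy":0,"wz":0},{"x":50,"y":3,"z":-1.7,"wx":0,"wy":0,"wz":0},{"x":50,"y":3,"z":-1.7,"wx":0,"wy":0,"wz":0}]'
python3 -m creep '[{"x":0,"y":0,"z":0,"wx":0,"wy":0,"wz":0},{"x":0,"y":0,"z":0,"wx":0,"wy":0,"wz":0}]'
python3 - <<'E'
from plant import arm
from h import *
for n in("side","top"):
    d=arm.get_image(n); np.savez(f"{n}14.npz",**d)
    x0,y0=(300,215) if n=="side" else (290,180)
    cv2.imwrite(f"pics/{n}14.png",cv2.resize(d["color"][y0:y0+65,x0:x0+80,::-1],None,fx=9,fy=9,interpolation=cv2.INTER_CUBIC))
E
python3 rel.py .624 -.016 .05
python3 cmp.py 14 .05
```

```text
t: 19.75
ee_pos: [0.6233, -0.0147, 0.0489]
eef_rot: [-0.509, -0.491, 0.51, -0.489]
wrist_force: [0.5, 0.6, -0.5]
width: 0.0487
t: 20.0
ee_pos: [0.6244, -0.0148, 0.0509]
eef_rot: [0.51, 0.49, -0.51, 0.49]
wrist_force: [0.2, 0.3, -0.1]
width: 0.0486
t 20.1 pos [ 0.6243 -0.0148  0.0508] w 0.0484 F [ 1.22 -0.1  -0.22]
shift [ 0.8 -0.3  1.2] toolz heading -92.27 down [ 1.e-03 -3.e-04 -1.e+00]
top area 9 c [ 0.63  -0.015] rms nan pocket (0.6224, -0.0157) need mm [-7.6 -0.7]
side area 152 c [ 0.6256 -0.0159] rms 0.0008 pocket (0.6283, -0.0179) need mm [ 2.7 -2. ]cmp.py:19: RuntimeWarning: Mean of empty slice.
  print(n,"area",m.sum(),"c",s.x.round(4),"rms",np.sqrt((f(s.x)**2).mean()).round(4),"pocket",P[n],"need mm",((np.array(P[n])-s.x)*1e3).round(1))
  ret = ret.dtype.type(ret / rcount)
```

View pics/side14.png

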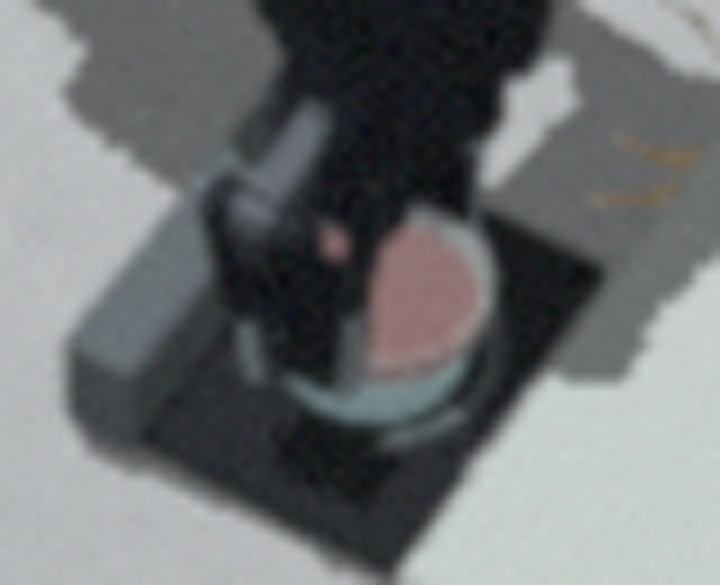

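View pics/top14.png

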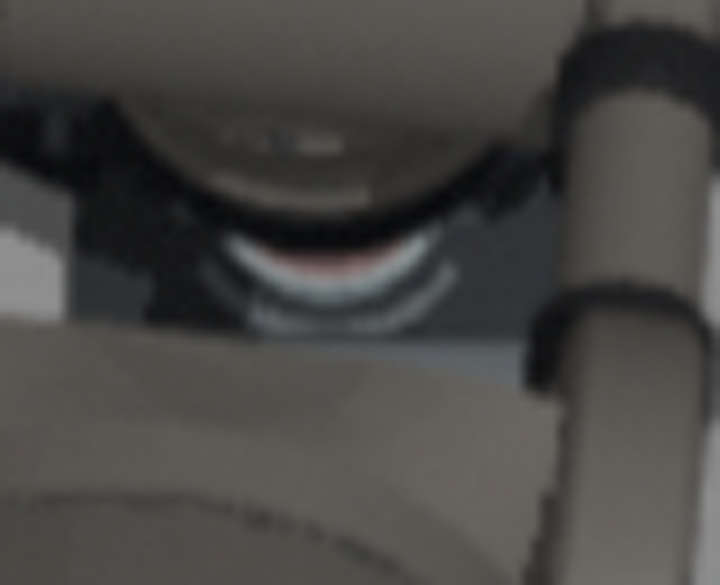

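```bash
python3 - <<'E'
from h import *
T=V(np.load("top14.npz"));T0=V(np.load("top0.npz"))
g=cv2.cvtColor(T.im,cv2.COLOR_RGB2GRAY);g0=cv2.cvtColor(T0.im,cv2.COLOR_RGB2GRAY)
for u in(322,326,330): print(u,g[205:222,u],"orig",g0[205:222,u])
print("orig back ridge",g0[180:192,326], "row", g0[200,305:350])
for r in (212.0,212.5,213): print(r,T.plane(326,r,.033),T.plane(326,r,.04))
for r in (215,216,217): print(r,T.plane(326,r,.02))
E
```

```text
322 [ 16  11  20  56 105 133 126  94  58  56  78  85  71  80  84  84  81] orig [102 102 102 103 103 101 101  84  51  49  65  70  60  71  79  81  83]
326 [ 16  13  20  53  87 121 135 115  87  58  63  71  66  81  88  84  83] orig [103 102 102 103 103 102 103  97  75  48  53  58  57  71  80  82  84]
330 [ 13  10  27  70 109 129 129 101  61  54  75  84  68  82  88  85  85] orig [102 102 104 103 103 103 101  84  49  45  63  72  56  69  78  83  84]
orig back ridge [106  87  50  60  73  61  40  41  66  90  92  93] row [ 38  39  40  41  40  39  39  42  52  83 100 102 102  98  95  93  95 100
 102 102 102 102 103 101 102 102 102 101 101 102 102 101 100  95  60  43
  42  41  41  41  43  43  41  42  42]
212.0 [ 0.5979736  -0.01481804  0.033     ] [ 0.59701692 -0.01483382  0.04      ]
212.5 [ 0.59702456 -0.01479873  0.033     ] [ 0.59607471 -0.01481465  0.04      ]
213 [ 0.59607566 -0.01477943  0.033     ] [ 0.59513264 -0.01479548  0.04      ]
215 [ 0.59398206 -0.01467138  0.02      ]
216 [ 0.59206047 -0.01463228  0.02      ]
217 [ 0.59013947 -0.01459319  0.02      ]
```

```bash
python3 -m creep '[{"x":4,"y":0,"z":0,"wx":0,"wy":0,"wz":0},{"x":9,"y":0,"z":0,"wx":0,"wy":0,"wz":0},{"x":9,"y":0,"z":0,"wx":0,"wy":0,"wz":0},{"x":9,"y":0,"z":0,"wx":0,"wy":0,"wz":0}]'
python3 - <<'E'
from plant import arm
from h import *
for n in("side","top"):
    d=arm.get_image(n); np.savez(f"{n}15.npz",**d)
    x0,y0=(300,215) if n=="side" else (290,180)
    cv2.imwrite(f"pics/{n}15.png",cv2.resize(d["color"][y0:y0+65,x0:x0+80,::-1],None,fx=9,fy=9,interpolation=cv2.INTER_CUBIC))
E
python3 rel.py .624 -.016 .042
python3 cmp.py 15 .042 2>/dev/null
```

```text
t: 20.6
ee_pos: [0.624, -0.0148, 0.0412]
eef_rot: [-0.51, -0.49, 0.51, -0.49]
wrist_force: [0.2, -0.1, 0.3]
width: 0.0485
t 20.7 pos [ 0.6241 -0.0148  0.0414] w 0.0488 F [ 0.84 -0.44 -0.83]
shift [-0.6 -0.1  1.2] toolz heading -92.27 down [ 2.e-04 -2.e-04 -1.e+00]
top area 10 c [ 0.63  -0.015] rms nan pocket (0.6224, -0.0157) need mm [-7.6 -0.7]
side area 144 c [ 0.6254 -0.0173] rms 0.0009 pocket (0.6283, -0.0179) need mm [ 2.9 -0.6]
```

View pics/side15.png

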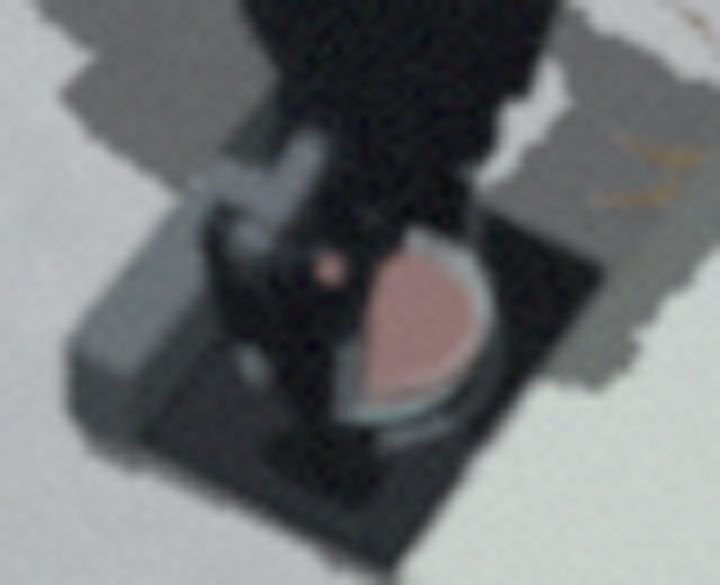

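View pics/top15.png

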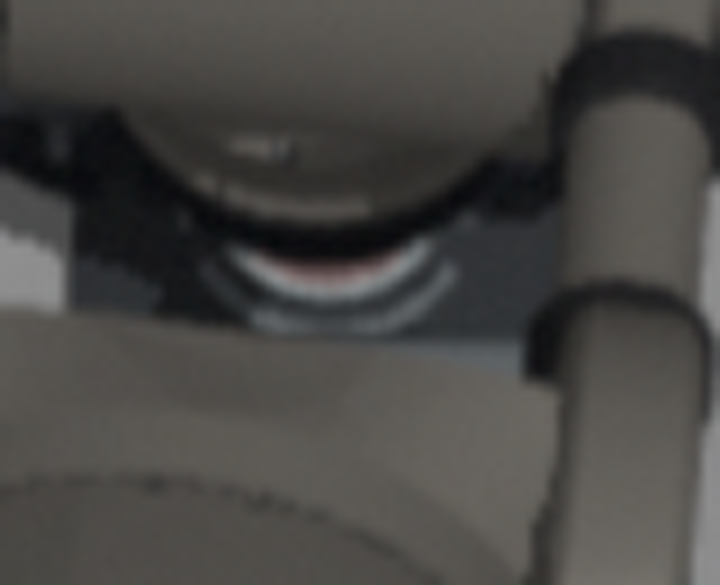

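```bash
python3 - <<'E'
from h import *
def circ(v,im,c,r,z,col,x0,y0,f,th=1):
    a=np.linspace(0,2*np.pi,90)
    p=np.array([(v.proj([c[0]+r*np.cos(t),c[1]+r*np.sin(t),z])-[x0,y0]+.5)*f for t in a]).astype(np.int32)
    cv2.polylines(im,[p],True,col,th)
out=[]
for n,P,x0,y0 in(("side",(.6283,-.0179),300,225),("top",(.6226,-.0157),290,172)):
    for k,rim in((0,None),(15,(.6241,-.0148))):
        v=V(np.load(f"{n}{k}.npz"));f=7
        im=cv2.resize(v.im[y0:y0+50,x0:x0+56,::-1],None,fx=f,fy=f,interpolation=cv2.INTER_CUBIC)
        circ(v,im,P,.0295,.020,(0,255,0),x0,y0,f); circ(v,im,P,.0335,.02,(0,200,200),x0,y0,f)
        circ(v,im,P,.0220,.016,(255,100,0),x0,y0,f)
        if rim: 
            b=(.0013,-.0015) if n=="side" else (0,0)
            circ(v,im,np.add(rim,b),.028,.036,(255,0,255),x0,y0,f)
            circ(v,im,np.add(rim,b),.028,.029,(255,0,255),x0,y0,f)
        out.append(im)
cv2.imwrite("pics/ov.png",np.vstack([np.hstack(out[:2]),np.hstack(out[2:])])[:, :800][:600*2])
cv2.imwrite("pics/ov_s.png",np.hstack(out[:2]));cv2.imwrite("pics/ov_t.png",np.hstack(out[2:]))
E
```

```text
(no output)
```

View pics/ov_s.png

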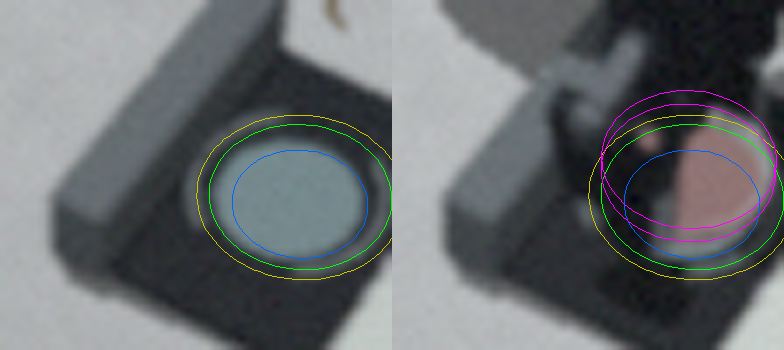

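View pics/ov_t.png

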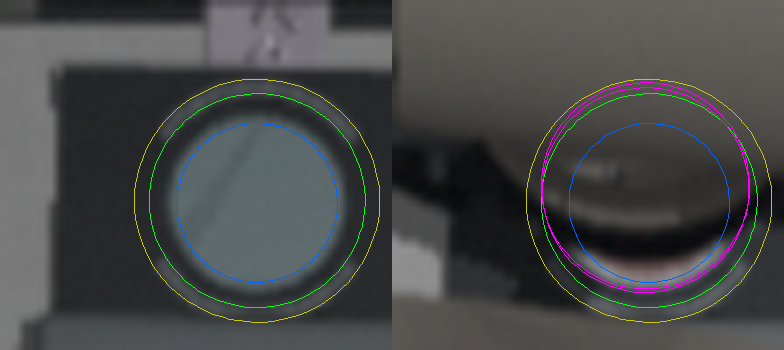

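```bash
python3 - <<'E'
from h import *
S=V(np.load("side0.npz"));T=V(np.load("top0.npz"))
for th in(100,115,125):
    g=cv2.cvtColor(S.im,cv2.COLOR_RGB2GRAY); m=np.zeros_like(g); m[238:268,325:360]=g[238:268,325:360]>th
    n,l,st,c=cv2.connectedComponentsWithStats(m,connectivity=4); k=l[253,341]
    cs=cv2.findContours((l==k).astype(np.uint8),cv2.RETR_EXTERNAL,cv2.CHAIN_APPROX_NONE)[0][0]
    e=cv2.fitEllipse(cs); print(th,st[k],e,S.plane(*e[0],.016),tri(T,(326.26,200.55),S,e[0]))
E
```

```text
100 [331 245  21  17 269] ((340.6720275878906, 253.1590118408203), (15.804774284362793, 19.670473098754883), 94.73078155517578) [ 0.62443856 -0.01879696  0.016     ] (array([ 0.62307221, -0.0157607 ,  0.01167967]), np.float64(0.00012873462488633048))
115 [331 246  20  15 242] ((340.7680358886719, 253.0244903564453), (14.500330924987793, 19.15166473388672), 94.14247131347656) [ 0.62444424 -0.01834921  0.016     ] (array([ 0.62311439, -0.01568672,  0.01209722]), np.float64(0.0001324482980613595))
125 [332 246  19  15 222] ((340.8539733886719, 252.9478759765625), (13.973044395446777, 18.18160629272461), 93.8892822265625) [ 0.62450874 -0.01805827  0.016     ] (array([ 0.62316939, -0.01562455,  0.01232445]), np.float64(0.00035153843640594137))
```

The first side-view pocket fit had merged with the ridge. Refitted, both views agree: the dish has to go about 1 mm in −x and 1 mm in −y. I'll apply that and lower onto the pocket floor, watching the force.

```bash
python3 -m creep '[{"x":0,"y":-1.1,"z":1,"wx":0,"wy":0,"wz":0},{"x":2,"y":-1.1,"z":1,"wx":0,"wy":0,"wz":0},{"x":4,"y":-1.1,"z":1,"wx":0,"wy":0,"wz":0},{"x":5,"y":-1.1,"z":1,"wx":0,"wy":0,"wz":0},{"x":5,"y":-1.1,"z":1,"wx":0,"wy":0,"wz":0}]'
python3 -m creep '[{"x":0.5,"y":0,"z":0,"wx":0,"wy":0,"wz":0},{"x":1,"y":0,"z":0,"wx":0,"wy":0,"wz":0},{"x":1,"y":0,"z":0,"wx":0,"wy":0,"wz":0}]'
python3 rel.py .623 -.0158 .0348
```

```text
t: 21.32
ee_pos: [0.6228, -0.0157, 0.0361]
eef_rot: [-0.51, -0.49, 0.51, -0.49]
wrist_force: [0.4, 0.5, 0.2]
width: 0.0485
t: 21.7
ee_pos: [0.6228, -0.0157, 0.0353]
eef_rot: [-0.51, -0.49, 0.51, -0.49]
wrist_force: [-0.2, 0.2, 0.3]
width: 0.0485
t 21.7 pos [ 0.6228 -0.0157  0.0353] w 0.0485 F [-0.24  0.25  0.3 ]
shift [0.5 0.2 0.1] toolz heading -92.27 down [-0.e+00 -1.e-04 -1.e+00]
```

```bash
python3 -m creep '[{"x":0.5,"y":0,"z":0,"wx":0,"wy":0,"wz":0},{"x":1,"y":0,"z":0,"wx":0,"wy":0,"wz":0},{"x":1,"y":0,"z":0,"wx":0,"wy":0,"wz":0}]'
python3 - <<'E'
from plant import arm
from h import *
for n in("side","top"):
    d=arm.get_image(n); np.savez(f"{n}16.npz",**d)
    x0,y0=(300,215) if n=="side" else (290,180)
    cv2.imwrite(f"pics/{n}16.png",cv2.resize(d["color"][y0:y0+65,x0:x0+80,::-1],None,fx=9,fy=9,interpolation=cv2.INTER_CUBIC))
print(arm.observe()["wrist_force"])
E
```

```text
t: 22.08
ee_pos: [0.623, -0.0158, 0.0348]
eef_rot: [0.51, 0.49, -0.51, 0.49]
wrist_force: [-1.3, 0.1, 6.2]
width: 0.0485
[-1.43639866  0.18243643  5.86018884]
```

View pics/side16.png

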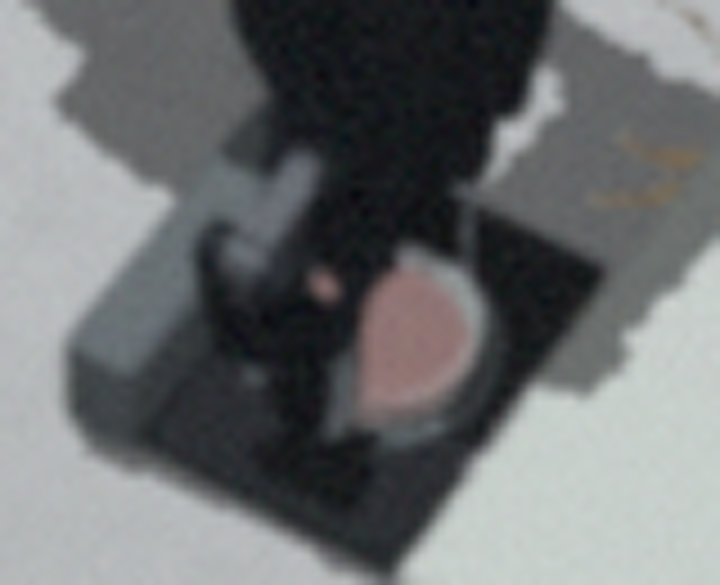

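View pics/top16.png

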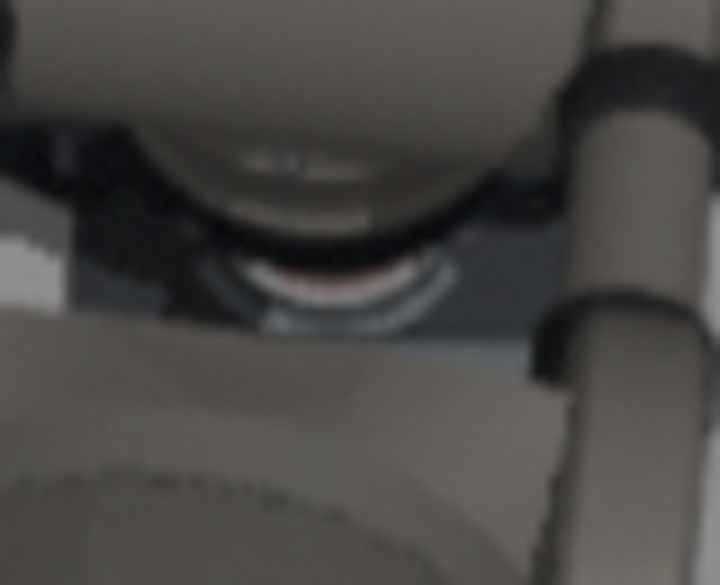

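Contact came at TCP z 0.0348, which is exactly 16 mm above the desk contact height, so the dish is on the pocket floor and not on the ridge. Releasing and rising.

```bash
python3 -m creep '[{"x":-0.5,"y":0,"z":0,"wx":0,"wy":0,"wz":0},{"x":-0.5,"y":0,"z":0,"wx":0,"wy":0,"wz":0},{"x":-0.5,"y":0,"z":0,"wx":0,"wy":0,"wz":0},{"x":-1,"y":0,"z":0,"wx":0,"wy":0,"wz":0},{"x":-3,"y":0,"z":0,"wx":0,"wy":0,"wz":0}]' 1
python3 -m creep '[{"x":-15,"y":0,"z":0,"wx":0,"wy":0,"wz":0},{"x":-45,"y":0,"z":0,"wx":0,"wy":0,"wz":0},{"x":-85,"y":0,"z":0,"wx":0,"wy":0,"wz":0},{"x":-115,"y":-30,"z":0,"wx":0,"wy":0,"wz":0},{"x":-115,"y":-75,"z":0,"wx":0,"wy":0,"wz":0}]' 
python3 -m creep '[{"x":0,"y":-55,"z":0,"wx":0,"wy":0,"wz":0},{"x":0,"y":-95,"z":0,"wx":0,"wy":0,"wz":0},{"x":0,"y":-95,"z":0,"wx":0,"wy":0,"wz":0}]' 0
python3 - <<'E'
from plant import arm
from h import *
for n in("side","top"):
    d=arm.get_image(n); np.savez(f"{n}17.npz",**d)
    x0,y0=(300,215) if n=="side" else (290,172)
    cv2.imwrite(f"pics/{n}17.png",cv2.resize(d["color"][y0:y0+65,x0:x0+80,::-1],None,fx=8,fy=8,interpolation=cv2.INTER_CUBIC))
E
python3 rel.py .5 -.012 .1
```

```text
t: 22.8
ee_pos: [0.6228, -0.0157, 0.0372]
eef_rot: [-0.51, -0.49, 0.51, -0.49]
wrist_force: [-0.7, 0.4, -0.9]
width: 0.0856
t: 23.42
ee_pos: [0.5494, -0.0131, 0.156]
eef_rot: [0.511, 0.488, -0.508, 0.492]
wrist_force: [0.0, -0.2, -0.2]
width: 0.0855
t: 23.8
ee_pos: [0.4508, -0.0087, 0.1534]
eef_rot: [-0.51, -0.49, 0.51, -0.49]
wrist_force: [0.5, 0.7, -0.6]
width: 0.0323
t 23.9 pos [ 0.4541 -0.0092  0.1536] w 0.016 F [ 0.23  0.07 -0.09]
shift [53.7 45.9  0.9] toolz heading -92.28 down [ 3.1e-03 -6.0e-04 -1.0e+00]
```

View pics/side17.png

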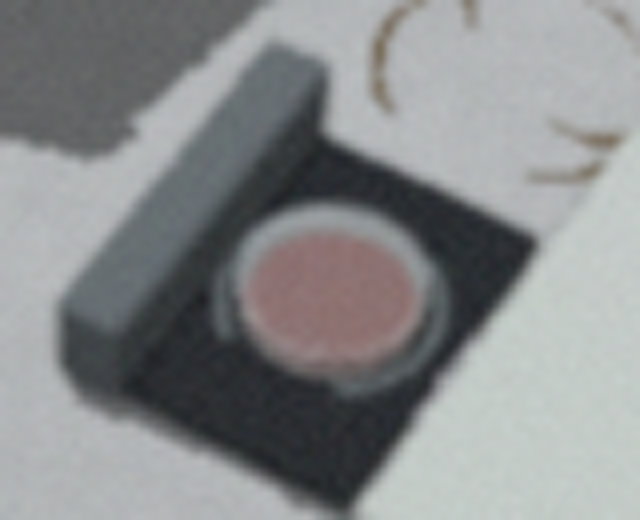

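View pics/top17.png

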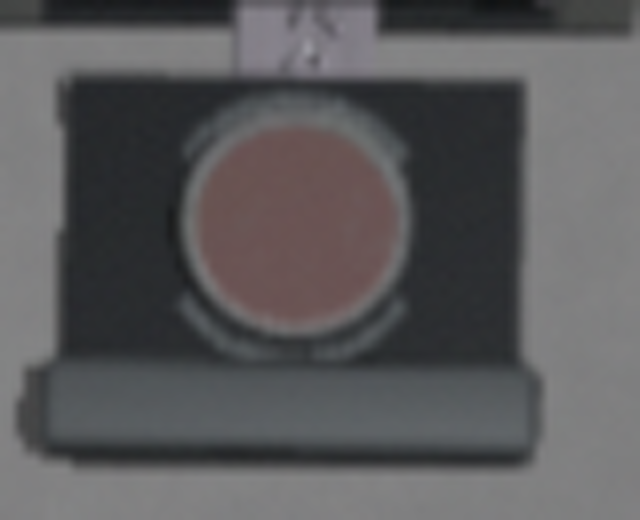

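The dish lies flat between the two ridges: in the top crop the red disc is at (298,222) inside the arcs at (295,105) and (295,350), and in the side crop it sits level. Next I'll shut the fingers and go down in front of the nose.

```bash
python3 rel.py .51 -.0112 .036; python3 -m creep '[{"x":30,"y":30,"z":0,"wx":0,"wy":0,"wz":0},{"x":65,"y":48,"z":0,"wx":0,"wy":0,"wz":0},{"x":95,"y":57,"z":0,"wx":0,"wy":0,"wz":0},{"x":116,"y":57,"z":0,"wx":0,"wy":0,"wz":0},{"x":116,"y":57,"z":0,"wx":0,"wy":0,"wz":0}]' 0
python3 -m creep '[{"x":0,"y":0,"z":0,"wx":0,"wy":0,"wz":0}]'
python3 rel.py .5 -.0111 .036
python3 - <<'E'
from h import *
for n,roi,P in(("top",(305,180,350,220),(.6229,-.0157)),("side",(320,235,365,270),(.6244,-.0185))):
    v=V(np.load(f"{n}17.npz")); x0,y0,x1,y1=roi
    c=v.im[y0:y1,x0:x1].astype(int); m=((c[:,:,0]-c[:,:,1])>14).astype(np.uint8)
    q=max(cv2.findContours(m,cv2.RETR_EXTERNAL,cv2.CHAIN_APPROX_NONE)[0],key=cv2.contourArea)[:,0]+[x0,y0]
    p=np.array([v.plane(u,w,.020)[:2] for u,w in q]); print(n,p.mean(0).round(4),"pocket",P)
E
```

```text
t 23.9 pos [ 0.4541 -0.0092  0.1536] w 0.016 F [ 0.23  0.07 -0.09]
shift [117.7  55.6  -0.3] toolz heading -92.28 down [ 3.1e-03 -6.0e-04 -1.0e+00]
t: 24.52
ee_pos: [0.5102, -0.0112, 0.0349]
eef_rot: [-0.509, -0.491, 0.51, -0.489]
wrist_force: [-0.5, 1.1, -0.1]
width: 0.0004
t: 24.65
ee_pos: [0.5111, -0.0114, 0.037]
eef_rot: [0.51, 0.49, -0.509, 0.49]
wrist_force: [0.1, -0.5, 0.6]
width: 0.0004
t 24.65 pos [ 0.5111 -0.0114  0.037 ] w 0.0004 F [ 0.11 -0.52  0.59]
shift [  1.  -11.1   0.1] toolz heading -92.27 down [ 1.5e-03 -3.0e-04 -1.0e+00]
top [ 0.6231 -0.0163] pocket (0.6229, -0.0157)
side [ 0.6246 -0.0179] pocket (0.6244, -0.0185)
```

Dish centred within about 0.7 mm in both views. Approaching the nose and pressing.

```bash
python3 -m creep '[{"x":0,"y":10,"z":0,"wx":0,"wy":0,"wz":0},{"x":0,"y":20,"z":0,"wx":0,"wy":0,"wz":0},{"x":0,"y":27,"z":0,"wx":0,"wy":0,"wz":0},{"x":0,"y":31,"z":0,"wx":0,"wy":0,"wz":0},{"x":0,"y":35,"z":0,"wx":0,"wy":0,"wz":0}]'
python3 -m creep '[{"x":0,"y":3,"z":0,"wx":0,"wy":0,"wz":0},{"x":0,"y":6,"z":0,"wx":0,"wy":0,"wz":0},{"x":0,"y":9,"z":0,"wx":0,"wy":0,"wz":0},{"x":0,"y":12,"z":0,"wx":0,"wy":0,"wz":0},{"x":0,"y":15,"z":0,"wx":0,"wy":0,"wz":0}]'
```

```text
t: 25.28
ee_pos: [0.545, -0.0126, 0.0362]
eef_rot: [-0.51, -0.49, 0.51, -0.49]
wrist_force: [0.2, -0.6, 0.5]
width: -0.0002
t: 25.9
ee_pos: [0.5592, -0.0132, 0.0362]
eef_rot: [-0.509, -0.491, 0.51, -0.49]
wrist_force: [-4.3, -0.4, 2.5]
width: -0.0002
```

```bash
python3 -m creep '[{"x":0,"y":4,"z":0,"wx":0,"wy":0,"wz":0},{"x":0,"y":8,"z":0,"wx":0,"wy":0,"wz":0},{"x":0,"y":12,"z":0,"wx":0,"wy":0,"wz":0},{"x":0,"y":16,"z":0,"wx":0,"wy":0,"wz":0},{"x":0,"y":20,"z":0,"wx":0,"wy":0,"wz":0}]'
python3 -m creep '[{"x":0,"y":4,"z":0,"wx":0,"wy":0,"wz":0},{"x":0,"y":8,"z":0,"wx":0,"wy":0,"wz":0},{"x":0,"y":12,"z":0,"wx":0,"wy":0,"wz":0},{"x":0,"y":16,"z":0,"wx":0,"wy":0,"wz":0},{"x":0,"y":20,"z":0,"wx":0,"wy":0,"wz":0}]'
python3 - <<'E'
from plant import arm
from h import *
d=arm.get_image("side"); np.savez("side18.npz",**d); x0,y0=290,190
cv2.imwrite("pics/side18.png",cv2.resize(d["color"][y0:y0+95,x0:x0+120,::-1],None,fx=6,fy=6,interpolation=cv2.INTER_CUBIC))
E
```

```text
t: 26.52
ee_pos: [0.58, -0.014, 0.0362]
eef_rot: [-0.51, -0.49, 0.51, -0.49]
wrist_force: [-4.7, 0.3, 2.1]
width: 0.0003
t: 27.15
ee_pos: [0.5999, -0.0148, 0.0362]
eef_rot: [-0.51, -0.49, 0.51, -0.49]
wrist_force: [-4.6, 0.2, 1.3]
width: -0.0003
```

View pics/side18.png

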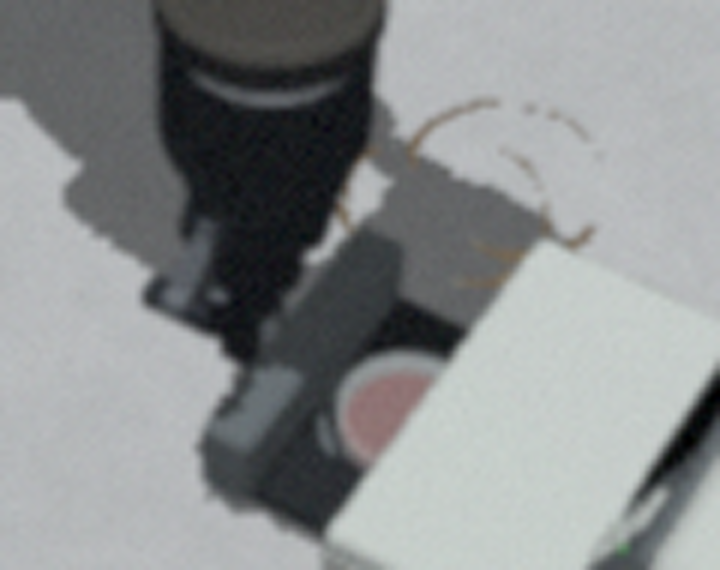

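The drawer moves in cleanly with the dish seated. Continuing.

```bash
python3 -m creep '[{"x":0,"y":4,"z":0,"wx":0,"wy":0,"wz":0},{"x":0,"y":8,"z":0,"wx":0,"wy":0,"wz":0},{"x":0,"y":12,"z":0,"wx":0,"wy":0,"wz":0},{"x":0,"y":15,"z":0,"wx":0,"wy":0,"wz":0},{"x":0,"y":18,"z":0,"wx":0,"wy":0,"wz":0}]'
python3 -m creep '[{"x":0,"y":2,"z":0,"wx":0,"wy":0,"wz":0},{"x":0,"y":4,"z":0,"wx":0,"wy":0,"wz":0},{"x":0,"y":6,"z":0,"wx":0,"wy":0,"wz":0},{"x":0,"y":8,"z":0,"wx":0,"wy":0,"wz":0},{"x":0,"y":10,"z":0,"wx":0,"wy":0,"wz":0}]'
python3 -m creep '[{"x":0,"y":1.5,"z":0,"wx":0,"wy":0,"wz":0},{"x":0,"y":3,"z":0,"wx":0,"wy":0,"wz":0}]'
```

```text
t: 27.82
ee_pos: [0.6177, -0.0154, 0.0362]
eef_rot: [-0.51, -0.49, 0.51, -0.49]
wrist_force: [-4.7, 1.0, 2.3]
width: -0.0002
t: 28.45
ee_pos: [0.6275, -0.0159, 0.0362]
eef_rot: [-0.51, -0.49, 0.51, -0.49]
wrist_force: [-5.5, 0.6, 2.8]
width: -0.0001
t: 28.7
ee_pos: [0.6304, -0.0159, 0.0362]
eef_rot: [-0.509, -0.49, 0.51, -0.49]
wrist_force: [-6.6, 0.6, 3.8]
width: 0.0001
```

```bash
python3 -m creep '[{"x":0,"y":1,"z":0,"wx":0,"wy":0,"wz":0},{"x":0,"y":2,"z":0,"wx":0,"wy":0,"wz":0}]'
python3 -m creep '[{"x":0,"y":1,"z":0,"wx":0,"wy":0,"wz":0},{"x":0,"y":2,"z":0,"wx":0,"wy":0,"wz":0}]'
```

```text
t: 28.95
ee_pos: [0.6324, -0.016, 0.0362]
eef_rot: [-0.509, -0.49, 0.51, -0.49]
wrist_force: [-5.4, -0.3, 2.9]
width: -0.0001
t: 29.2
ee_pos: [0.6344, -0.0161, 0.0362]
eef_rot: [-0.509, -0.49, 0.51, -0.49]
wrist_force: [-6.1, 1.2, 2.6]
width: 0.0001
```

```bash
python3 -m creep '[{"x":0,"y":1,"z":0,"wx":0,"wy":0,"wz":0},{"x":0,"y":2,"z":0,"wx":0,"wy":0,"wz":0}]'
```

```text
t: 29.45
ee_pos: [0.6363, -0.0162, 0.0362]
eef_rot: [-0.509, -0.49, 0.51, -0.49]
wrist_force: [-6.5, 0.6, 3.2]
width: 0.0004
```

```bash
python3 -m creep '[{"x":0,"y":1,"z":0,"wx":0,"wy":0,"wz":0},{"x":0,"y":1.5,"z":0,"wx":0,"wy":0,"wz":0}]'
```

```text
t: 29.7
ee_pos: [0.6379, -0.0162, 0.0362]
eef_rot: [-0.509, -0.49, 0.51, -0.49]
wrist_force: [-7.5, -0.4, 2.1]
width: -0.0002
```

```bash
python3 -m creep '[{"x":0,"y":1,"z":0,"wx":0,"wy":0,"wz":0},{"x":0,"y":1.5,"z":0,"wx":0,"wy":0,"wz":0}]'
```

```text
t: 29.95
ee_pos: [0.6393, -0.0163, 0.0362]
eef_rot: [-0.509, -0.49, 0.51, -0.49]
wrist_force: [-6.8, 0.7, 2.2]
width: 0.0
```

```bash
python3 -m creep '[{"x":0,"y":1,"z":0,"wx":0,"wy":0,"wz":0},{"x":0,"y":1.5,"z":0,"wx":0,"wy":0,"wz":0}]'
```

```text
t: 30.2
ee_pos: [0.6408, -0.0164, 0.0362]
eef_rot: [-0.509, -0.49, 0.51, -0.49]
wrist_force: [-7.6, 0.6, 3.1]
width: -0.0003
```

```bash
python3 -m creep '[{"x":0,"y":0.7,"z":0,"wx":0,"wy":0,"wz":0},{"x":0,"y":1.2,"z":0,"wx":0,"wy":0,"wz":0}]'
```

```text
t: 30.45
ee_pos: [0.642, -0.0164, 0.0362]
eef_rot: [-0.509, -0.49, 0.51, -0.49]
wrist_force: [-7.2, 0.3, 3.6]
width: -0.0003
```

```bash
python3 -m creep '[{"x":0,"y":0.7,"z":0,"wx":0,"wy":0,"wz":0},{"x":0,"y":1.2,"z":0,"wx":0,"wy":0,"wz":0}]'
```

```text
t: 30.7
ee_pos: [0.6433, -0.0164, 0.0362]
eef_rot: [-0.509, -0.49, 0.51, -0.49]
wrist_force: [-6.1, 0.1, 2.3]
width: -0.0001
```

```bash
python3 -m creep '[{"x":0,"y":0.5,"z":0,"wx":0,"wy":0,"wz":0},{"x":0,"y":1,"z":0,"wx":0,"wy":0,"wz":0}]'
```

```text
t: 30.95
ee_pos: [0.6443, -0.0165, 0.0362]
eef_rot: [-0.509, -0.49, 0.51, -0.49]
wrist_force: [-6.8, 0.4, 1.9]
width: 0.0001
```

```bash
python3 -m creep '[{"x":0,"y":0.7,"z":0,"wx":0,"wy":0,"wz":0},{"x":0,"y":1.4,"z":0,"wx":0,"wy":0,"wz":0}]'
```

```text
t: 31.2
ee_pos: [0.6455, -0.0166, 0.0362]
eef_rot: [-0.509, -0.491, 0.51, -0.49]
wrist_force: [-7.5, 1.3, 4.5]
width: -0.0001
```

```bash
python3 -m creep '[{"x":0,"y":0.6,"z":0,"wx":0,"wy":0,"wz":0},{"x":0,"y":1.2,"z":0,"wx":0,"wy":0,"wz":0}]'
```

```text
t: 31.45
ee_pos: [0.646, -0.0166, 0.0362]
eef_rot: [-0.509, -0.491, 0.511, -0.489]
wrist_force: [-10.1, -0.1, 5.8]
width: 0.0001
```

```bash
python3 -m creep '[{"x":0,"y":0.5,"z":0,"wx":0,"wy":0,"wz":0},{"x":0,"y":1,"z":0,"wx":0,"wy":0,"wz":0}]'
```

```text
t: 31.7
ee_pos: [0.6465, -0.0166, 0.0362]
eef_rot: [-0.509, -0.491, 0.511, -0.489]
wrist_force: [-12.3, 0.7, 6.9]
width: 0.0002
```

The buffer is felt: 12.3 N along x, about 14 N total with the upward friction. One small nudge makes sure of the catch, then I let go.

```bash
python3 -m creep '[{"x":0,"y":0.3,"z":0,"wx":0,"wy":0,"wz":0},{"x":0,"y":0.3,"z":0,"wx":0,"wy":0,"wz":0}]'
```

```text
t: 31.95
ee_pos: [0.6466, -0.0166, 0.0362]
eef_rot: [-0.509, -0.491, 0.511, -0.489]
wrist_force: [-13.4, 0.1, 7.8]
width: -0.0001
```

```bash
python3 -m creep '[{"x":0,"y":-2,"z":0,"wx":0,"wy":0,"wz":0},{"x":0,"y":-4,"z":0,"wx":0,"wy":0,"wz":0},{"x":0,"y":-6,"z":0,"wx":0,"wy":0,"wz":0},{"x":0,"y":-8,"z":0,"wx":0,"wy":0,"wz":0},{"x":0,"y":-10,"z":0,"wx":0,"wy":0,"wz":0}]'
python3 -m creep '[{"x":0,"y":-5,"z":0,"wx":0,"wy":0,"wz":0},{"x":0,"y":-15,"z":0,"wx":0,"wy":0,"wz":0},{"x":0,"y":-40,"z":0,"wx":0,"wy":0,"wz":0},{"x":-30,"y":-80,"z":0,"wx":0,"wy":0,"wz":0},{"x":-60,"y":-120,"z":0,"wx":0,"wy":0,"wz":0}]'
python3 -m creep '[{"x":0,"y":-15,"z":0,"wx":0,"wy":0,"wz":0},{"x":0,"y":-15,"z":0,"wx":0,"wy":0,"wz":0},{"x":0,"y":-15,"z":0,"wx":0,"wy":0,"wz":0},{"x":0,"y":-15,"z":0,"wx":0,"wy":0,"wz":0}]'
python3 - <<'E'
from plant import arm
from h import *
d=arm.get_image("side"); np.savez("side19.npz",**d); x0,y0=290,190
cv2.imwrite("pics/side19.png",cv2.resize(d["color"][y0:y0+120,x0:x0+150,::-1],None,fx=5,fy=5,interpolation=cv2.INTER_CUBIC))
d=arm.get_image("top"); np.savez("top19.npz",**d); cv2.imwrite("pics/top19.png",d["color"][:,:,::-1])
g=cv2.cvtColor(d["color"],cv2.COLOR_RGB2GRAY);print(g[165:195,320])
E
```

```text
t: 32.58
ee_pos: [0.6396, -0.0165, 0.0365]
eef_rot: [0.51, 0.489, -0.509, 0.491]
wrist_force: [-0.4, -0.5, -0.7]
width: -0.0002
t: 33.2
ee_pos: [0.5171, -0.0116, 0.0966]
eef_rot: [-0.51, -0.49, 0.51, -0.49]
wrist_force: [0.4, -0.8, 0.9]
width: 0.0003
t: 33.7
ee_pos: [0.5043, -0.0111, 0.0959]
eef_rot: [-0.51, -0.49, 0.51, -0.49]
wrist_force: [-0.3, -0.9, -0.1]
width: 0.0001
[155 153 150 137 111  66  41  53  67  78  82  86  87  90  93  94  92  86
  66  44  40  46  69 105 130 133 132 132 132 132]
```

View pics/side19.png

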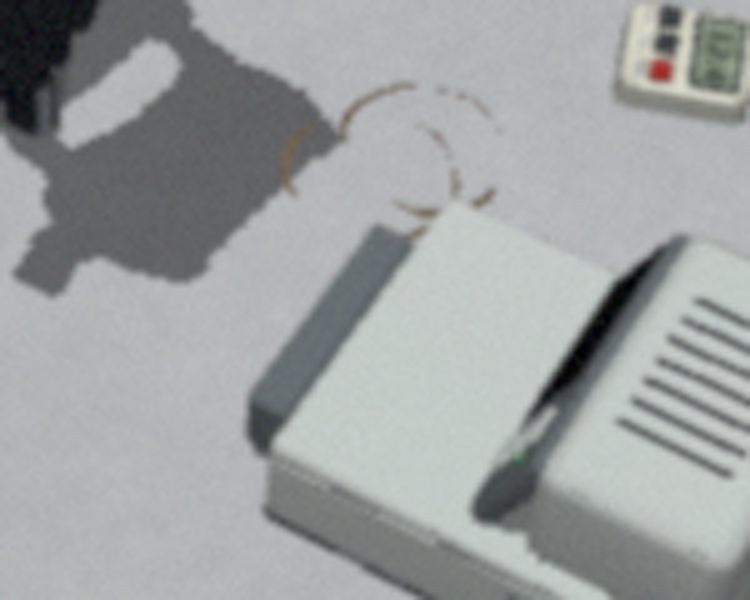

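View pics/top19.png

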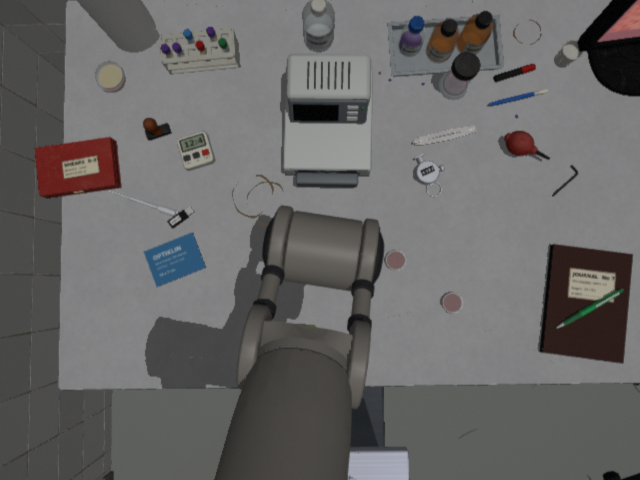

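The drawer is in and stays: its nose front edge is now at row 183, against about 227 before. Quick number check, then I hand in.

```bash
python3 - <<'E'
from plant import arm
from h import *
T=V(np.load("top19.npz")); v=V(arm.get_image("top"))
g=cv2.cvtColor(v.im,cv2.COLOR_RGB2GRAY).astype(float);g1=cv2.cvtColor(T.im,cv2.COLOR_RGB2GRAY).astype(float)
for q in(g1,g): 
    d=-np.gradient(q[180:188,320]); r=180+d.argmax(); print(r,v.plane(320,r,.045)[0]-.5681)
print(arm.observe()["t"],arm.finish_job())
E
```

```text
183 0.08310953222868733
183 0.08310953222868733
the job is handed in; nothing more can be done
33.85 None
```

I set the 56 mm dish in the drawer's pocket, pressed the drawer in until the latch caught, backed off, and handed the job in at about 34 s of the 54 s allowed. No verdict was reported.

- **Dish:** before pressing it lay flat between the two ridges, within about 0.7 mm of the pocket centre in both views. Once the drawer was in I could not see it, so its final position is not confirmed by a picture.
- **Press:** the buffer showed as a clear rise in resistance. I stopped at 13.4 N along the push, about 15.5 N in total with friction, under the 18 N limit.
- **Drawer:** after I let go it stayed about 83 mm in, by camera. The pictures taken about 1.5 s after I began backing off showed it unmoved.
- **Other things on the desk:** by eye in the last top picture they are where they were. The highlighter was hidden behind the arm there, so I did not re-check it.

**What went wrong on the way:**
- **First grips:** the first hold was off-centre and only on the lid's edge, so I set the dish back down. The next grip closed over the lid and pressed on it with about 17 N.
- **Desk contact:** a later try pressed the fingertips on the desk with about 25 N before the right height was found. The dish shifted about 2 mm during this.
- **Grip width:** the grip read about 49 mm instead of the stated 52 mm.
- **Heights:** two-view heights came out about 3 to 4 mm low. I relied on where the dish first touched down instead: on the pocket floor this was 16 mm above the desk, as listed.

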